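Book out the drill jig that hangs behind another

ROBOT

A 6-joint arm with a two-finger parallel gripper is mounted at the origin on a cart in front of the work surface, level with it; the furniture and walls round the work are solid. World frame = base frame: x ahead of the robot, y to its left, z up, the work surface at z = 0. Lengths are in m, angles in rad, forces in N, time in s.
With the tool pointing down it reaches from about 0.225 to 0.875 m from the base axis. Payload 3.4 kg.
Tool frame: the origin (TCP) lies at the very end of the fingers, on their centre line; the grasp point (between the pads) lies 19 mm behind it; z points along the fingers, y is the direction in which the jaws open and shut (so a half turn about z gives the same grasp; the last joint's range is limited). The gripper opens to 85 mm and grips with 20 to 120 N. Pads are 22 mm wide; open, the fingers measure 114 mm over their backs; the gripper's body (76 mm by 85 mm) begins 54 mm behind the grasp point. The pads swing forward as they close: fully open they stand 13 mm farther back than shut.
Start: joints at [1.027, 0.276, 1.505, -0, 1.361, -0.121], TCP at [0.236, 0.524, 0.231] pointing down, gripper open.
Joint ranges: [-2.89, 2.89], [-0.75, 2.08], [0.22, 2.7], [-1.18, 4.32], [0.11, 2.71], [-2.7, 2.7]. Speed limits (rad/s): [2.57, 2.57, 3.14, 3.14, 3.14, 3.14].

INTERFACE

Orientations are given as a unit quaternion [w, x, y, z].
In Python, from rig import manip, eyes gives the robot as it stands. The module is installed in compiled form; this text tells all that it offers.
- The arm moves only by the tool servo_tool, never from a script. Its argument "deltas" is one flat list of numbers, 6 for each row, row after row: the shift along the tool's x, y, z in cm, then the turn, a rotation vector about the tool's x, y, z in degrees. A call has 1 to 20 rows; each row shifts and turns the pose as measured when the row begins, along the tool's axes as they then stand; what a row does not reach is not made up. A row lasts 1/10 s, in which the tool goes at most 50 mm and 8.59 degrees, less where a joint would pass 70% of its speed; a pose out of reach is approached as far as the arm can. A call with a gripper value outside its range is refused whole. "jaw" is the finger opening in cm, from 0 to 8.54, set as the call begins (left out, the last holds). The fingers move at their own pace and stop on an object; "grip_force" is the grip in N (left out, the last holds). Time passes only in rows, so rows that do not move let the fingers close. It gives the time, the measured TCP pose, the force and the opening at its end, in the units of the state.
- manip.get_state(): the state, without advancing time (a new reading comes with each control period).
- eyes.get_image(name): name is "side" or "top" or "wrist"; returns (picture, depth): 384x512x3 uint8, red, green, blue; 384x512 float32, m along the optical axis (not along the pixel's ray), 0 where there is no reading.
- eyes.get_calibration(name): a dict with "camera_matrix" (3x3 intrinsics, pixels), "rvec" (rotation vector, rad) and "tvec" (3), from world to camera coordinates, as OpenCV has them. Camera axes: x right, y down, z forward; pixel columns grow to the right and rows downward; lengths in m; the calibration is good to about 2 mm. A picture is of the moment at which its call begins: read the wrist's pose just before it. get_calibration takes no time and is no camera call; for the wrist camera it gives the pose at the moment of the call.
- manip.sign_off(): hands the job in, once; it reports no verdict.
The state is a dict: "clock": time; "qpos": joint angles; "qd": joint speeds; "effort": joint torques, N m; "position": TCP position; "ee_rot": TCP orientation; "contact_force": force on the tool from outside, world axes, zero at the start; "moment": the same for the moment, N m; "width": finger opening in m.
Only numpy, scipy, OpenCV 4.12 (cv2) and the standard library are available. Lean on these libraries where they do the work, as an engineer would, in place of code of your own. Each camera call takes 0.05 s, during which the arm holds its last target.

TASK

The blue drill jig hangs behind the yellow one on the same hook. First move the yellow jig to the empty hook of the other stand, push it back along that hook until it presses firmly but gently (about 10 N, for about a second) on the sprung check-in pad, and leave it hanging there; then take the blue jig off its hook, stand it upright in the black check-out slot, press it down in the same way on the sprung pad inside, and let go. Never ram, force or drop a jig (more than 20 N damages a pad), and leave the other things on the table where they are.

Things in the scene. Friction and masses are not known exactly. Their poses are not given: they have to be found in the camera images.
- full_stand: Grey fixed bench stand that carries both jigs at the start (left or right); origin on the table under the front face of its upright (50 mm wide, 165 mm high); local -x points out along the hook, z up. Base 96 mm wide, 10 mm high, to 88 mm in front. The hook is a level rod 8 mm thick, axis 150 mm up, straight from the upright to x = -0.130; its tip bends up, ending at x = -0.141, top 11 mm above the rod axis
- spare_stand: Grey fixed bench stand whose hook is empty at the start; origin on the table under the front face of its upright (50 mm wide, 165 mm high); local -x points out along the hook, z up. Base 96 mm wide, 10 mm high, to 88 mm in front. The hook is a level rod 8 mm thick, axis 150 mm up, straight from the upright to x = -0.130; its tip bends up, ending at x = -0.141, top 11 mm above the rod axis
- spare_stand_rod (a point): Point on the hook rod's axis 100 mm in front of the upright of spare_stand. Round the rod sits a check-in pad, a sprung rubber disc 32 mm across that faces the hook's tip. At rest its face is 28 to 44 mm in front of the upright: set anew each time and not measured, find it by feel. Spring 7 N/mm from zero, 12 mm travel
- blue_jig: Blue drill jig, to book out: slab 18 mm thick (local x), 44 wide (y), 84 high (22 above, 62 below the origin), flat sides, 0.11 to 0.22 kg. Origin: centre of its 24 mm hanging hole, which runs along x. Hanging, the origin is 8 mm below the rod axis; held 0 to 7 mm above it, the hole clears the upturned tip. Starts on full_stand as the rear one, about 62 mm from the upright.
- yellow_jig: Yellow drill jig, in the way: slab 18 mm thick (local x), 44 wide (y), 84 high (22 above, 62 below the origin), flat sides, 0.11 to 0.22 kg. Origin: centre of its 24 mm hanging hole, which runs along x. Hanging, the origin is 8 mm below the rod axis; held 0 to 7 mm above it, the hole clears the upturned tip. Starts on full_stand as the front one, about 90 mm from the upright; gap to blue 6 to 14 mm.
- slot: Check-out slot: fixed black open-topped pocket on a grey base (90 x 100 mm, 8 mm high); origin on the table under the pocket's centre. Inside 23 mm (local x, for the jig's thickness) by 49 mm (local y, for its width), flared over the top 10 mm to 30 by 56 mm at the rim, which is 50 mm above the table. The jig may stand either way round.
- slot_rim (a point): Centre of the slot's mouth at rim height. Inside lies a sprung rubber pad that bears the jig's bottom; at rest its top is 18 to 32 mm below the rim: set anew each time and not measured, find it by feel. Spring 7 N/mm from zero, 12 mm travel. A fixed stack of clear boxes, 150 mm high, stands between it and the robot: carry over it
- oil_can: red oil can with a brass spout, 56 mm across, 137 mm high, a bystander; origin at the centre of its underside
- carton_white: small white carton 62 x 95 x 50 mm, a bystander; origin at the centre of its underside
- tape_measure: yellow tape measure 37 x 77 x 60 mm, a bystander; origin at the centre of its underside
Mind the look-alikes: they are no part of the job. There is more than one size of the yellow_jig; the one meant has the size given above.

How it is judged:
By the outcome, as a careful person would: the job done as asked, in the order asked, and still so for the second after the job is handed in, with the robot touching nothing.
It also fails if it takes over 67 s, if anything falls off the work surface, if the arm or the gripper's body presses on something with over 40 N, if the wrist force passes 120 N, or if a joint passes its speed limit or range.

## Working session

There is one attempt and no reset: what is moved stays moved. The work goes in short steps, Python scripts to look and compute and a tool call to move; the robot and the scene stay as the last step left them, time stands still between calls to the robot, and variables do not carry over. Pictures are saved under pics/ and viewed, and the job is handed in when it is done.

Besides the shell and the picture viewer there is one more tool, called after "Request:" by a JSON object that holds its "name" and its "arguments". servo_tool: Moves the arm, as the interface text tells. Its arguments: {"type":"object","properties":{"deltas":{"type":"array","items":{"type":"number"}},"jaw":{"type":"number"},"grip_force":{"type":"number"}},"required":["deltas"]}

```bash
mkdir -p pics
cat > h.py <<'E'
from rig import manip, eyes
import numpy as np, cv2
def snap(n,tag):
    im,d=eyes.get_image(n); c=eyes.get_calibration(n)
    cv2.imwrite(f'pics/{tag}.png',cv2.resize(im[:,:,::-1],(768,576),interpolation=cv2.INTER_CUBIC))
    np.savez(f'pics/{tag}.npz',im=im,d=d,K=c['camera_matrix'],r=c['rvec'],t=c['tvec'])
    return im,d,c
def load(tag):
    z=np.load(f'pics/{tag}.npz'); R=cv2.Rodrigues(z['r'])[0]
    return z['im'],z['d'],z['K'],R,z['t'].reshape(3)
def cloud(tag):
    im,d,K,R,t=load(tag)
    v,u=np.mgrid[0:384,0:512]
    p=np.stack([(u-K[0,2])/K[0,0]*d,(v-K[1,2])/K[1,1]*d,d],-1)
    w=(p-t)@R
    w[d==0]=np.nan
    return im,w
E
python3 - <<'E'
from h import *
for n in ['side','top','wrist']:
    im,d,c=snap(n,n+'0'); R=cv2.Rodrigues(c['rvec'])[0]; print(n,-R.T@np.ravel(c['tvec']),R[2], (d==0).mean())
s=manip.get_state();print(s)
E
```

```text
side [ 0.45805788 -0.69905319  0.78664417] [ 0.04472468  0.74406309 -0.66661069] 0.030766805013020832
top [0.41945517 0.06726537 1.40835469] [ 0.06803135  0.00824818 -0.99764909] 0.00408935546875
wrist [0.17230991 0.55245975 0.37325322] [ 0.25017788 -0.11332547 -0.96154478] 0.003753662109375
{'clock': 0.15, 'qpos': array([ 1.02699306e+00,  2.76435549e-01,  1.50582215e+00, -2.32068775e-05,
        1.36069377e+00, -1.20990405e-01]), 'qd': array([-0.00012997, -0.00143668, -0.00332621,  0.00068414, -0.001183  ,
       -0.0005219 ]), 'effort': array([ 2.04007731e-03, -4.17143977e+01, -2.46032023e+01,  1.49983816e-04,
        7.58851063e-03,  1.59539288e-07]), 'position': array([0.23574538, 0.52402996, 0.23065455]), 'ee_rot': array([-2.10971896e-04,  2.09832806e-01,  9.77737046e-01, -6.45921971e-04]), 'contact_force': array([ 0.41606027, -0.05719736, -0.00689181]), 'moment': array([-0.0323526 , -0.01988644, -0.01316257]), 'width': 0.0852618775527582}
```

View pics/side0.png

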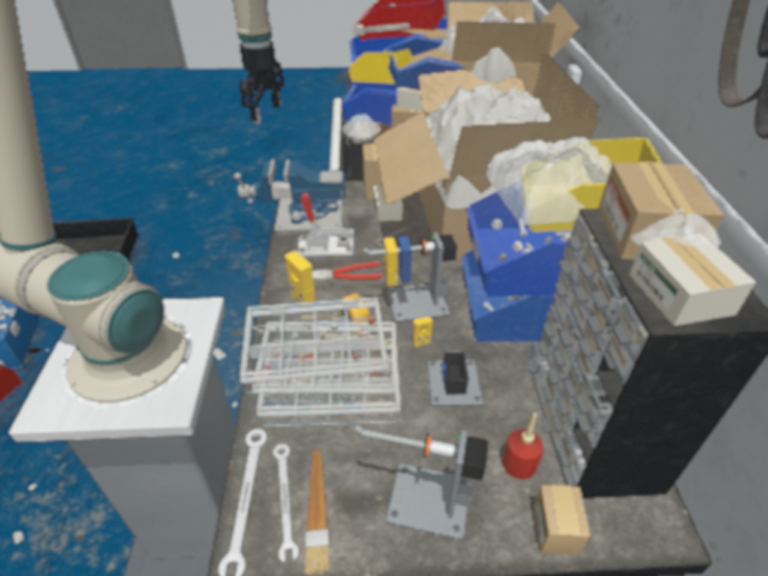

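View pics/top0.png

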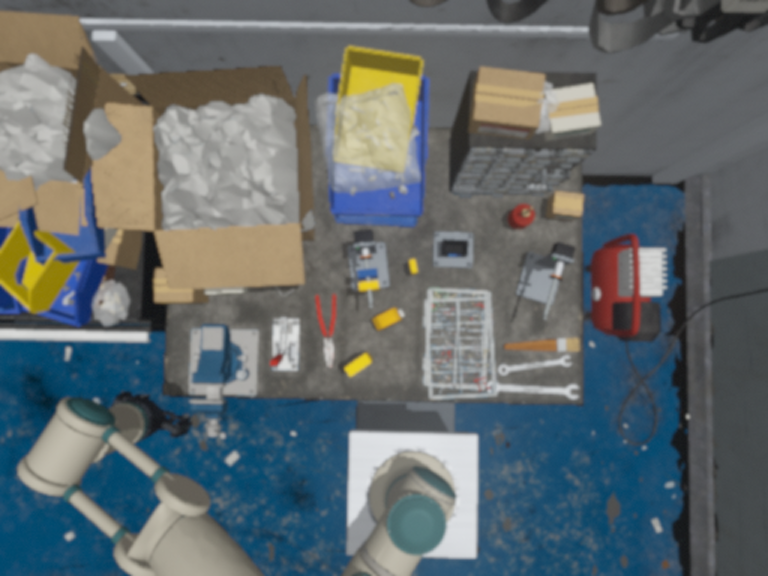

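View pics/wrist0.png

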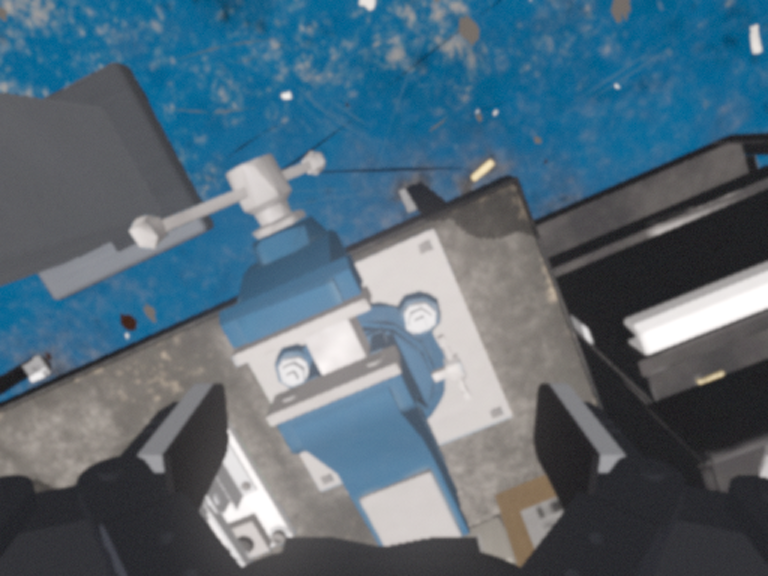

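The side view has the full stand near (415,260) with yellow in front of blue, and the spare stand near (450,470). The slot is at (455,380) and the clear boxes at (320,360). Next I'll measure from depth.

Run:
```python
from h import *
for tag in ['side0','top0']:
    im,w=cloud(tag); hsv=cv2.cvtColor(im,cv2.COLOR_RGB2HSV)
    for nm,lo,hi in [('yel',(20,120,120),(32,255,255)),('blue',(105,120,60),(122,255,255)),('or',(5,150,150),(16,255,255)),('red',(0,150,80),(4,255,255))]:
        m=cv2.inRange(hsv,lo,hi)
        n,l,st,c=cv2.connectedComponentsWithStats(m)
        for i in range(1,n):
            if st[i,4]<15: continue
            p=w[l==i]; p=p[~np.isnan(p[:,0])]
            if len(p)<5: continue
            a,b=np.percentile(p,[3,97],axis=0)
            if a[2]<-.05 or b[0]>.8: continue
            print(tag,nm,st[i],'min',a.round(3),'max',b.round(3))
im,w=cloud('top0')
p=w.reshape(-1,3)
for nm,(x0,x1,y0,y1) in {'all':(.3,.75,-.4,.2)}.items():
    pass
# maps
cv2.imwrite('pics/topc.png',cv2.resize(im[140:230,210:400,::-1],None,fx=4,fy=4,interpolation=cv2.INTER_CUBIC))
im,w=cloud('side0')
cv2.imwrite('pics/sidec.png',cv2.resize(im[150:360,220:350,::-1],None,fx=2.8,fy=2.8,interpolation=cv2.INTER_CUBIC))
```

```text
side0 yel [262  33  12  11  91] min [0.549 0.729 0.276] max [0.592 0.778 0.311]
side0 yel [233  35  29  20 451] min [0.435 0.735 0.224] max [0.534 0.805 0.298]
side0 yel [256 158   9  32 237] min [0.497 0.089 0.   ] max [0.517 0.34  0.165]
side0 yel [190 168  20  33 430] min [0.299 0.105 0.007] max [0.348 0.162 0.115]
side0 yel [230 196   9   3  19] min [ 0.415  0.081 -0.003] max [0.439 0.158 0.062]
side0 yel [233 206  13   6  63] min [0.426 0.038 0.043] max [0.459 0.053 0.058]
side0 yel [275 212  13  19 189] min [ 0.547 -0.001  0.006] max [0.578 0.016 0.063]
side0 blue [293  13   4   5  16] min [0.722 1.15  0.254] max [0.737 1.165 0.273]
side0 blue [234  24  59  15 436] min [0.437 0.773 0.182] max [0.655 1.156 0.332]
side0 blue [229  42  76  40 970] min [0.415 0.66  0.131] max [0.656 0.88  0.3  ]
side0 blue [ 310  130   67   97 4154] min [ 0.668 -0.006  0.004] max [0.794 0.2   0.229]
side0 blue [266 158   7  20  76] min [0.525 0.093 0.13 ] max [0.54  0.137 0.165]
side0 red [242   0  54  19 661] min [0.489 0.921 0.315] max [0.699 1.14  0.369]
side0 red [244  21  27   3  40] min [0.48
[... 966 characters left out ...]
1  43] min [0.581 0.922 0.18 ] max [0.613 0.929 0.205]
top0 blue [ 12 174   5  13  28] min [0.499 0.857 0.212] max [0.537 0.872 0.224]
top0 blue [239 180  12   5  50] min [0.525 0.101 0.16 ] max [0.539 0.138 0.169]
top0 blue [  0 192  18  18 185] min [0.424 0.916 0.069] max [0.473 0.989 0.196]
top0 or [355 229  14   3  33] min [ 0.37  -0.341  0.004] max [ 0.378 -0.294  0.015]
top0 red [341 137  15  14 109] min [ 0.669 -0.275  0.05 ] max [ 0.714 -0.23   0.07 ]
top0 red [211 198   6  25  46] min [0.396 0.229 0.003] max [0.477 0.251 0.014]
top0 red [220 198   4  24  33] min [0.4   0.207 0.003] max [0.479 0.215 0.016]
top0 red [181 238   5   5  17] min [0.325 0.318 0.129] max [0.336 0.33  0.151]
```

View pics/topc.png

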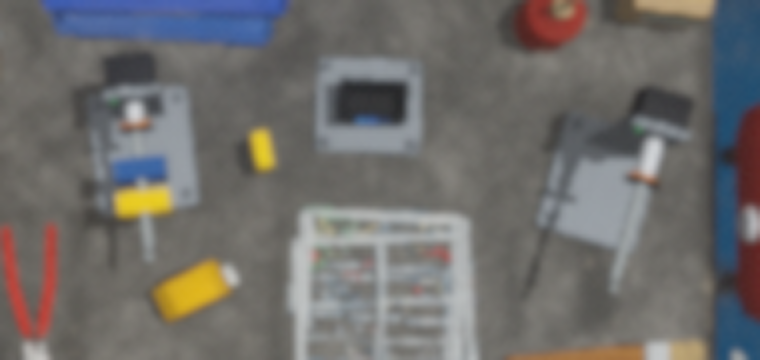

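View pics/sidec.png

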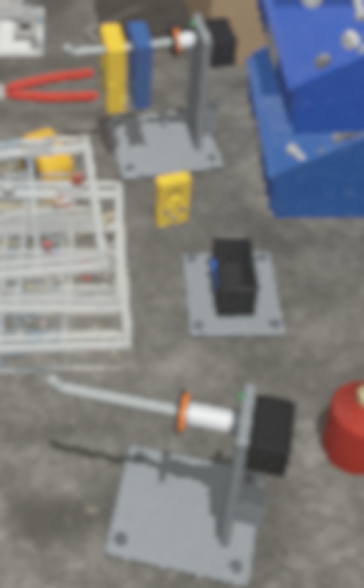

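```bash
cat >> h.py <<'E'
def ray(tag,u,v,z):
    im,d,K,R,t=load(tag); C=-R.T@t
    q=R.T@np.linalg.solve(K,[u,v,1.]); return C+q*(z-C[2])/q[2]
E
python3 - <<'E'
from h import *
c=lambda u,v:(210+u/4-.4,140+v/4-.4)
for n,u,v,z in [('sp tip',613,288,.155),('sp orange',645,178,.15),('sp green',652,135,.15),('full tip',149,258,.155),('full orange',136,124,.15),('slot L',335,103,.05),('slot R',408,103,.05),('slot base tl',318,58,.008),('tr',420,58,.008),('bl',318,150,.008),('br',422,150,.008),
 ('yel l',114,202,.164),('yel r',172,202,.164),('crate tl',300,208,.15),('crate tr',468,215,.15)]:
    print(n,ray('top0',*c(u,v),z).round(4))
E
```

```text
sp tip [ 0.4405 -0.2813  0.155 ]
sp orange [ 0.5344 -0.3097  0.15  ]
sp green [ 0.5713 -0.3156  0.15  ]
full tip [0.4576 0.1099 0.155 ]
full orange [0.5718 0.1238 0.15  ]
slot L [ 0.6071 -0.0547  0.05  ]
slot R [ 0.6084 -0.1218  0.05  ]
slot base tl [ 0.6557 -0.0416  0.008 ]
tr [ 0.6576 -0.1386  0.008 ]
bl [ 0.5677 -0.043   0.008 ]
br [ 0.5697 -0.1414  0.008 ]
yel l [0.5037 0.1401 0.164 ]
yel r [0.5047 0.0913 0.164 ]
crate tl [ 0.5028 -0.0173  0.15  ]
crate tr [ 0.4998 -0.1598  0.15  ]
```

```bash
cat >> h.py <<'E'
from scipy.spatial.transform import Rotation as Ro
def tr(yaw): # tool x axis at world angle 180+yaw deg, z down; yaw = hook direction angle (upright side)
    a=np.radians(yaw); x=np.array([-np.cos(a),-np.sin(a),0]); z=np.array([0,0,-1.]); return Ro.from_matrix(np.stack([x,np.cross(z,x),z],1))
def pose():
    s=manip.get_state(); q=s['ee_rot']; return np.array(s['position']),Ro.from_quat([q[1],q[2],q[3],q[0]]),s
def rows(target,yaw,n,p=None,R=None):
    if p is None: p,R,_=pose()
    T=tr(yaw); rv=(R.inv()*T).as_rotvec(); out=[]
    for i in range(n):
        Ri=R*Ro.from_rotvec(rv*i/n); out.append(np.r_[Ri.inv().apply((np.array(target)-p)/n)*100,np.degrees(rv)/n])
    np.set_printoptions(suppress=True)
    print('total', (R.inv().apply(np.array(target)-p)*100).round(2),np.degrees(rv).round(2)); print('final-frame', (T.inv().apply(np.array(target)-p)*100).round(2))
    print(', '.join(', '.join(f'{round(v,2):g}' for v in r) for r in out))
def stat():
    p,R,s=pose(); m=R.as_matrix(); print('t',round(s['clock'],2),'p',p.round(4),'yaw',round(np.degrees(np.arctan2(-m[1,0],-m[0,0])),2),'z',m[:,2].round(4),'F',np.round(s['contact_force'],2),'M',np.round(s['moment'],3),'w',round(s['width'],4))
E
python3 -c "
from h import *
stat(); rows((.44,.115,.30),7,12)"
```

```text
t 0.15 p [0.2357 0.524  0.2307] yaw -24.23 z [-7.0e-04 -1.2e-03 -1.0e+00] F [ 0.42 -0.06 -0.01] M [-0.032 -0.02  -0.013] w 0.0853
total [-35.41 -28.93  -6.9 ] [ -0.07  -0.03 -31.23]
final-frame [-15.29 -43.09  -6.93]
-2.95, -2.41, -0.58, -0.01, -0, -2.6, -2.84, -2.54, -0.58, -0.01, -0, -2.6, -2.72, -2.67, -0.58, -0.01, -0, -2.6, -2.6, -2.79, -0.58, -0.01, -0, -2.6, -2.47, -2.9, -0.58, -0.01, -0, -2.6, -2.33, -3.01, -0.58, -0.01, -0, -2.6, -2.19, -3.12, -0.58, -0.01, -0, -2.6, -2.05, -3.21, -0.58, -0.01, -0, -2.6, -1.9, -3.3, -0.58, -0.01, -0, -2.6, -1.75, -3.38, -0.58, -0.01, -0, -2.6, -1.59, -3.46, -0.58, -0.01, -0, -2.6, -1.44, -3.53, -0.58, -0.01, -0, -2.6
```

Request:
{"name": "servo_tool", "arguments": {"deltas": [-3, -2.4, -0.6, 0, 0, -2.6, -2.8, -2.5, -0.6, 0, 0, -2.6, -2.7, -2.7, -0.6, 0, 0, -2.6, -2.6, -2.8, -0.6, 0, 0, -2.6, -2.5, -2.9, -0.6, 0, 0, -2.6, -2.3, -3, -0.6, 0, 0, -2.6, -2.2, -3.1, -0.6, 0, 0, -2.6, -2, -3.2, -0.6, 0, 0, -2.6, -1.9, -3.3, -0.6, 0, 0, -2.6, -1.8, -3.4, -0.6, 0, 0, -2.6, -1.6, -3.5, -0.5, 0, 0, -2.6, -1.4, -3.5, -0.5, 0, 0, -2.6, 0, 0, 0, 0, 0, 0]}}

```text
clock: 1.45
position: [0.4506, 0.1023, 0.2994]
ee_rot: [-0.002, -0.075, 0.997, -0.003]
contact_force: [0.3, -0.1, 0.1]
width: 0.0854
```

```bash
python3 -c "
from h import *
stat(); snap('wrist','w1');stat(); rows((.54,-.09,.30),0,5)"
```

```text
t 1.45 p [0.4506 0.1023 0.2994] yaw 8.58 z [-0.0033 -0.0061 -1.    ] F [ 0.3  -0.1   0.07] M [0.005 0.067 0.038] w 0.0854
t 1.5 p [0.4491 0.1041 0.299 ] yaw 8.6 z [-0.0053 -0.0042 -1.    ] F [-0.43  0.14  0.17] M [0.006 0.005 0.033] w 0.086
total [ -6.08 -20.55  -0.07] [-0.22 -0.32  8.61]
final-frame [ -9.09 -19.41  -0.1 ]
-1.22, -4.11, -0.01, -0.04, -0.06, 1.72, -1.34, -4.07, -0.01, -0.04, -0.06, 1.72, -1.46, -4.03, -0.02, -0.04, -0.06, 1.72, -1.58, -3.98, -0.02, -0.04, -0.06, 1.72, -1.7, -3.94, -0.02, -0.04, -0.06, 1.72
```

View pics/w1.png

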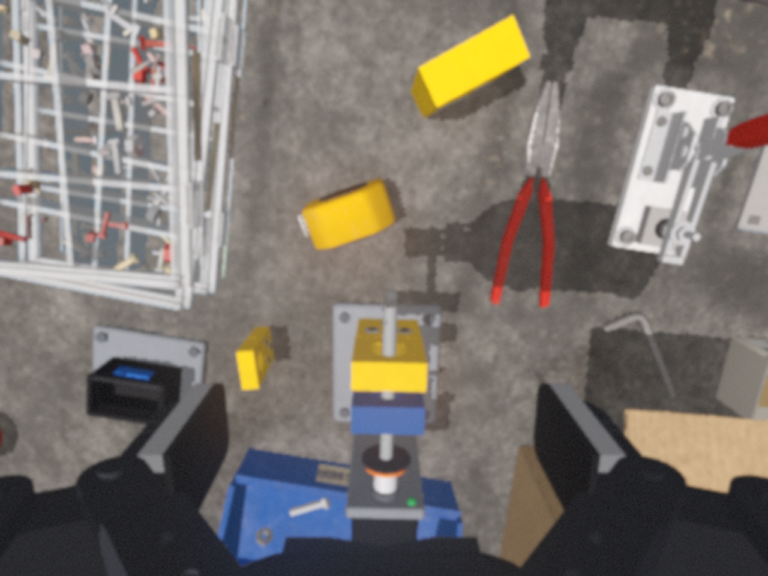

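The wrist view shows yellow at (390,355) and blue at (388,415) on the rod at about x=388. The slot is at (140,385). I'll go on to view the slot and the spare stand.

Request:
{"name": "servo_tool", "arguments": {"deltas": [-1.2, -4.1, 0, 0, 0, 1.7, -1.3, -4.1, 0, 0, 0, 1.7, -1.5, -4, 0, 0, 0, 1.7, -1.6, -4, 0, 0, 0, 1.7, -1.7, -3.9, 0, -0.2, -0.3, 1.7, 0, 0, 0, 0, 0, 0]}}

```text
clock: 2.1
position: [0.5404, -0.0868, 0.296]
ee_rot: [-0.002, -0.002, 1.0, 0.004]
contact_force: [-1.3, 1.3, -0.3]
width: 0.0852
```

```bash
python3 -c "
from h import *
stat(); snap('wrist','w2');stat(); rows((.47,-.29,.30),-16.5,5)"
```

```text
t 2.1 p [ 0.5404 -0.0868  0.296 ] yaw 0.26 z [-0.0043  0.0074 -1.    ] F [-1.33  1.34 -0.33] M [-0.029 -0.046 -0.005] w 0.0852
t 2.15 p [ 0.5391 -0.0843  0.2961] yaw 0.36 z [-0.0058  0.0101 -0.9999] F [ 0.77  0.5  -0.12] M [ 0.006  0.056 -0.002] w 0.0854
total [  7.04 -20.52  -0.56] [ 0.53 -0.41 16.86]
final-frame [  0.78 -21.68  -0.39]
1.41, -4.1, -0.11, 0.11, -0.08, 3.37, 1.16, -4.18, -0.11, 0.11, -0.08, 3.37, 0.92, -4.24, -0.1, 0.11, -0.08, 3.37, 0.66, -4.29, -0.09, 0.11, -0.08, 3.37, 0.41, -4.32, -0.09, 0.11, -0.08, 3.37
```

View pics/w2.png

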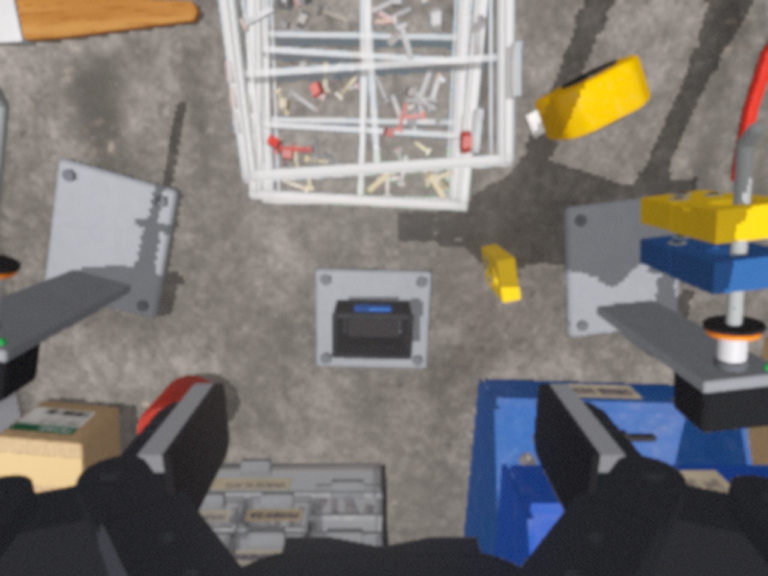

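The slot is centred at about (373,330), and the crate is behind it at (370,180). Next is the spare stand.

Request:
{"name": "servo_tool", "arguments": {"deltas": [1.4, -4.1, -0.1, 0.1, 0, 3.4, 1.2, -4.2, -0.1, 0.1, 0, 3.4, 0.9, -4.2, -0.1, 0.1, 0, 3.4, 0.7, -4.3, -0.1, 0.1, 0, 3.4, 0.4, -4.3, -0.1, 0.1, 0, 3.4, 0, 0, 0, 0, 0, 0]}}

```text
clock: 2.75
position: [0.4676, -0.2802, 0.2976]
ee_rot: [-0.006, 0.142, 0.99, 0.005]
contact_force: [1.1, 0.9, -0.9]
width: 0.0855
```

```bash
python3 -c "
from h import *
stat(); snap('wrist','w3');stat()"
```

```text
t 2.75 p [ 0.4676 -0.2802  0.2976] yaw -16.35 z [-0.0106  0.0118 -0.9999] F [ 1.09  0.9  -0.94] M [ 0.043 -0.015 -0.034] w 0.0855
t 2.8 p [ 0.4683 -0.2774  0.2977] yaw -16.21 z [-0.0099  0.0148 -0.9998] F [-0.56  0.57 -0.39] M [ 0.074 -0.011  0.014] w 0.0854
```

View pics/w3.png

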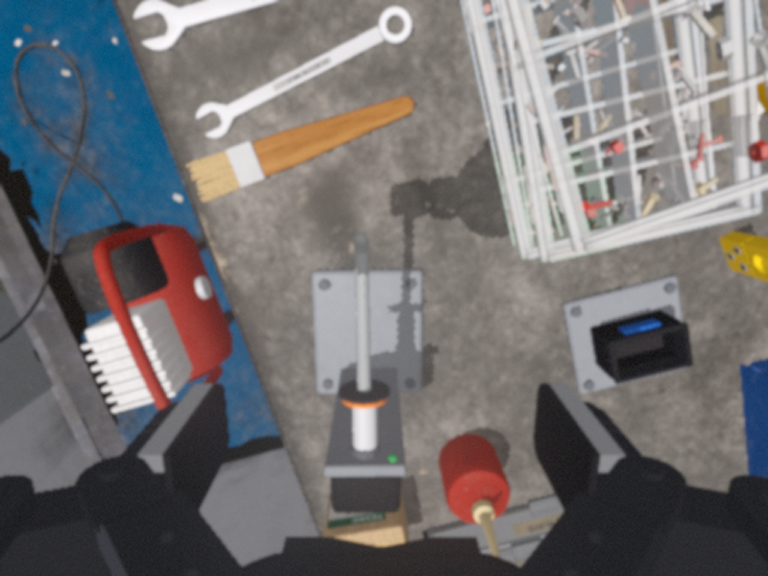

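```bash
python3 - <<'E'
from h import *
def rr(tag,u,v,z): return ray(tag,u/1.5-.17,v/1.5-.17,z)
def line(P,Q): return np.degrees(np.arctan2(Q[1]-P[1],Q[0]-P[0])).round(2)
print('spare'); a=rr('w3',362.5,260,.15);b=rr('w3',363,375,.15);print(a,b,line(a,b))
l=rr('w3',326,465,.165);r=rr('w3',406,463,.165);print('upr',l,r,(l+r)/2,line(l,r)+90, np.linalg.norm(l-r)); print('orange disc',rr('w3',337,400,.15),rr('w3',389,400,.15))
print('full'); a=rr('w1',389,310,.15);b=rr('w1',386,447,.15);print(a,b,line(a,b))
l=rr('w1',347,514,.165);r=rr('w1',424,510,.165);print('upr',l,r,(l+r)/2,line(l,r)+90, np.linalg.norm(l-r))
for n,y0,x0,x1,y1 in [('yf',360,354,426,0),('yb',390,352,427,0),('bf',0,0,0,0),('bb',432,354,424,0)]:
    if x0: l=rr('w1',x0,y0,.164);r=rr('w1',x1,y0,.164);print(n,l,r,(l+r)/2,line(l,r),np.linalg.norm(l-r))
# clouds
for tag,(xr,yr) in {'w1':((.42,.6),(.06,.17)),'w3':((.40,.62),(-.36,-.24)),'w2':((.55,.67),(-.15,-.03))}.items():
    im,w=cloud(tag); hsv=cv2.cvtColor(im,cv2.COLOR_RGB2HSV)
    R=(w[...,0]>xr[0])&(w[...,0]<xr[1])&(w[...,1]>yr[0])&(w[...,1]<yr[1])
    if tag!='w2':
        m=R&(w[...,2]>.14)&(hsv[...,1]<60); p=w[m]
        nx,bins=np.histogram(p[:,0],bins=18)
        for i in range(18):
            k=(p[:,0]>=bins[i])&(p[:,0]<bins[i+1])
            if k.sum()>3: q=p[k]; print(tag,'x',round(bins[i],3),k.sum(),'y',np.percentile(q[:,1],[2,50,98]).round(4),'z',np.median(q[:,2]).round(4))
        for nm,lo,hi in [('yel',(20,120,100),(34,255,255)),('blue',(100,100,50),(125,255,255))]:
            m=R&(cv2.inRange(hsv,lo,hi)>0)&(w[...,2]>.157); p=w[m]
            if len(p)>20:
                c,(s1,s2),ang=cv2.minAreaRect((p[:,:2]*1000).astype(np.float32)); print(nm,c,s1,s2,ang,np.median(p[:,2]))
    else:
        m=R&(w[...,2]>.035)&(w[...,2]<.06)&(hsv[...,2]<90);p=w[m];print('slot',len(p),p.min(0),p.max(0),cv2.minAreaRect((p[:,:2]*1000).astype(np.float32)))
        m=R&(w[...,2]>.002)&(w[...,2]<.06);p=w[m];print('base',cv2.minAreaRect((p[:,:2]*1000).astype(np.float32)))
E
python3 - <<'E'
import cv2
import sys; sys.path.insert(0,'.')
import os; os.chdir('.')
from h import load
import numpy as np
a=load('w1')[0][200:360,210:310];b=load('w2')[0][170:255,200:300];c=load('w3')[0][150:330,200:290]
cv2.imwrite('pics/c1.png',cv2.resize(a[:,:,::-1],None,fx=3.7,fy=3.7,interpolation=2));cv2.imwrite('pics/c2.png',cv2.resize(b[:,:,::-1],None,fx=6,fy=6,interpolation=2))
E
```

```text
spare
[ 0.45449933 -0.28272288  0.15      ] [ 0.52236645 -0.30276682  0.15      ] -16.45
upr [ 0.56604549 -0.33884325  0.165     ] [ 0.57854891 -0.29215158  0.165     ] [ 0.5722972  -0.31549742  0.165     ] 165.01 0.048336818268104466
orange disc [ 0.53370711 -0.32282503  0.15      ] [ 0.54278267 -0.2922048   0.15      ]
full
[0.46779104 0.11110781 0.15      ] [0.55797411 0.12329639 0.15      ] 7.7
upr [0.59952527 0.10484338 0.165     ] [0.58926652 0.15211286 0.165     ] [0.5943959  0.12847812 0.165     ] 192.24 0.0483698835086726
yf [0.49639909 0.0950005  0.164     ] [0.49012116 0.13598464 0.164     ] [0.49326012 0.11549257 0.164     ] 98.71 0.04146217514296353
yb [0.5152724  0.09642158 0.164     ] [0.50861481 0.13983994 0.164     ] [0.5119436  0.11813076 0.164     ] 98.72 0.04392581828504175
bb [0.54236543 0.10134212 0.164     ] [0.53599057 0.14285492 0.164     ] [0.539178   0.12209852 0.164     ] 98.73 0.041999425116342755
w1 x 0.426 9323 y [0.1226 0.1458 0.1669] z 0.3662
w1 x 0.435 8794 y [0.0612 0.1052 0.1666] z 0.3758
w1 x 0.445 1647 y [0.0601 0.0612 0.1574] z 0.3357
w1 x 0.455
[... 1418 characters left out ...]
x 0.535 99 y [-0.3151 -0.3055 -0.2905] z 0.1565
w3 x 0.544 163 y [-0.3177 -0.3097 -0.3024] z 0.1564
w3 x 0.554 157 y [-0.3207 -0.3129 -0.3056] z 0.1561
w3 x 0.564 557 y [-0.3407 -0.3281 -0.3082] z 0.1572
w3 x 0.573 577 y [-0.3396 -0.3088 -0.2941] z 0.1623
w3 x 0.583 416 y [-0.3431 -0.3228 -0.2971] z 0.1608
w3 x 0.593 416 y [-0.3452 -0.3237 -0.3018] z 0.1607
w3 x 0.603 227 y [-0.341  -0.3169 -0.304 ] z 0.1606
slot 889 [ 0.59071693 -0.11963956  0.03501601] [ 0.62724392 -0.05633162  0.05141992] ((609.2015991210938, -87.9853515625), (62.96143341064453, 36.488861083984375), 89.36674499511719)
base ((604.72607421875, -84.75157165527344), (108.10567474365234, 100.28596496582031), 89.14031219482422)
```

View pics/c1.png

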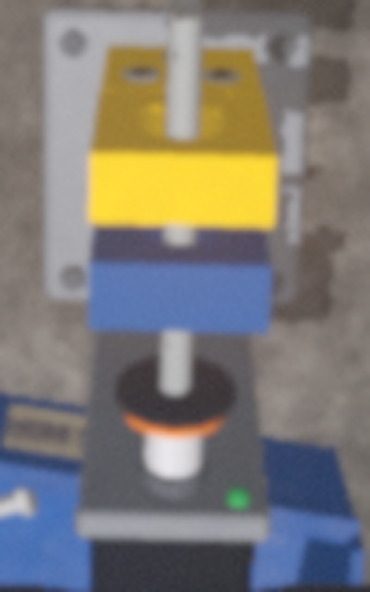

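View pics/c2.png

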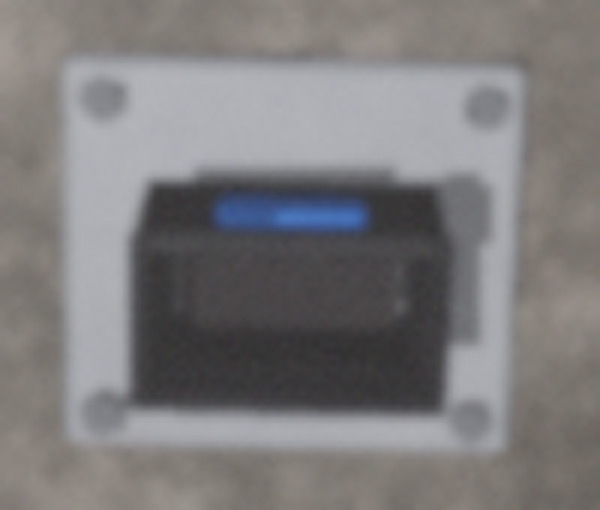

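```bash
python3 -c "
from h import *
stat(); rows((.504,.116,.25),7.6,10)"
```

```text
t 2.8 p [ 0.4683 -0.2774  0.2977] yaw -16.21 z [-0.0099  0.0148 -0.9998] F [-0.56  0.57 -0.39] M [ 0.074 -0.011  0.014] w 0.0854
total [ 7.48 38.72  5.32] [  0.81  -0.63 -23.81]
final-frame [-8.75 38.53  4.77]
0.75, 3.87, 0.53, 0.08, -0.06, -2.38, 0.59, 3.9, 0.53, 0.08, -0.06, -2.38, 0.43, 3.92, 0.52, 0.08, -0.06, -2.38, 0.26, 3.94, 0.51, 0.08, -0.06, -2.38, 0.1, 3.95, 0.51, 0.08, -0.06, -2.38, -0.06, 3.95, 0.5, 0.08, -0.06, -2.38, -0.23, 3.94, 0.5, 0.08, -0.06, -2.38, -0.39, 3.93, 0.49, 0.08, -0.06, -2.38, -0.55, 3.91, 0.49, 0.08, -0.06, -2.38, -0.71, 3.88, 0.48, 0.08, -0.06, -2.38
```

Request:
{"name": "servo_tool", "arguments": {"deltas": [0.7, 3.9, 0.5, 0.1, 0, -2.4, 0.6, 3.9, 0.5, 0.1, 0, -2.4, 0.4, 3.9, 0.5, 0.1, -0.1, -2.4, 0.3, 3.9, 0.5, 0.1, -0.1, -2.4, 0.1, 3.9, 0.5, 0.1, -0.1, -2.4, -0.1, 3.9, 0.5, 0.1, -0.1, -2.4, -0.2, 3.9, 0.5, 0, 0, -2.4, -0.4, 3.9, 0.5, 0, 0, -2.4, -0.5, 3.9, 0.5, 0, 0, -2.4, -0.7, 3.9, 0.5, 0, 0, -2.4, 0, 0, 0, 0, 0, 0, 0, 0, 0, 0, 0, 0]}}

```text
clock: 4.0
position: [0.4845, 0.1618, 0.2511]
ee_rot: [-0.004, -0.094, 0.995, 0.011]
contact_force: [0.4, -0.6, -0.0]
width: 0.0854
```

```bash
python3 -c "
from h import *
stat(); snap('wrist','w4');rows((.504,.116,.20),7.6,1)
def rr(tag,u,v,z): return ray(tag,u,v,z)
im,w=cloud('w4');hsv=cv2.cvtColor(im,cv2.COLOR_RGB2HSV)
for nm,lo,hi in [('yel',(20,120,100),(34,255,255)),('blue',(100,100,50),(125,255,255))]:
    R=(w[...,0]>.45)&(w[...,0]<.58)&(w[...,1]>.08)&(w[...,1]<.16)
    m=R&(cv2.inRange(hsv,lo,hi)>0)&(w[...,2]>.160)&(w[...,2]<.17); p=w[m]
    if len(p): print(nm,cv2.minAreaRect((p[:,:2]*1000).astype(np.float32)),np.median(p[:,2]))
"
```

```text
t 4.0 p [0.4845 0.1618 0.2511] yaw 10.8 z [-0.0094  0.0222 -0.9997] F [ 0.42 -0.55 -0.04] M [-0.023 -0.056 -0.024] w 0.0854
total [-1.1  -4.98  4.99] [ 1.41 -0.33  3.13]
final-frame [-1.33 -4.79  5.12]
-1.1, -4.98, 4.99, 1.41, -0.33, 3.13
yel ((505.8343505859375, 113.94285583496094), (18.898775100708008, 44.33030700683594), 7.151134967803955) 0.16379050945711637
blue ((533.9073486328125, 118.03530883789062), (18.45269203186035, 43.263343811035156), 6.959996700286865) 0.1638212842397487
```

View pics/w4.png

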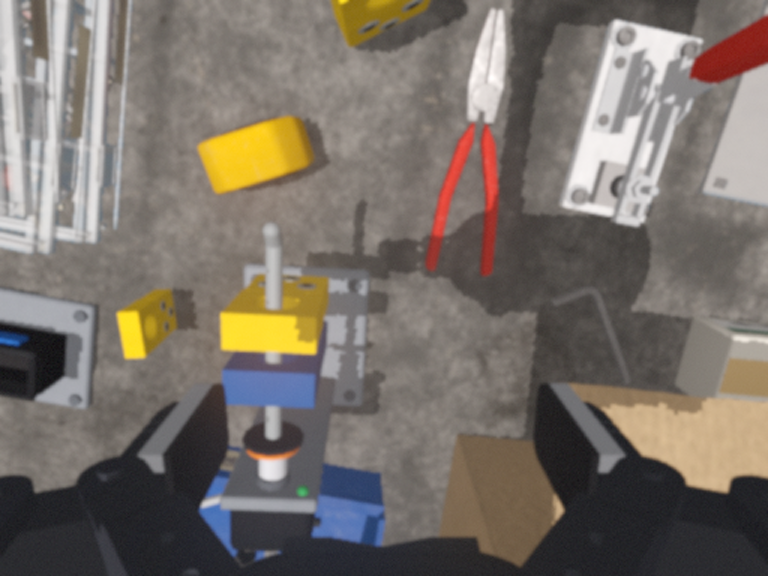

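Request:
{"name": "servo_tool", "arguments": {"deltas": [-0.3, -1.5, 0.7, 0.7, -0.2, 1.2, -0.3, -1.5, 0.7, 0.7, -0.1, 1.2, -0.3, -1, 0.6, 0, 0, 0.8, -0.2, -0.5, 0.4, 0, 0, 0.4, 0, 0, 0, 0, 0, 0, 0, 0, 0, 0, 0, 0]}}

```text
clock: 4.65
position: [0.5035, 0.1107, 0.2243]
ee_rot: [-0.0, -0.056, 0.998, -0.002]
contact_force: [-0.3, 0.2, -0.3]
width: 0.0852
```

```bash
python3 -c "
from h import *
stat(); rows((.505,.115,.122),7.2,1)
"
```

```text
t 4.65 p [0.5035 0.1107 0.2243] yaw 6.38 z [-7.0e-04 -3.6e-03 -1.0e+00] F [-0.26  0.21 -0.27] M [-0.047 -0.026  0.017] w 0.0852
total [-0.21  0.44 10.23] [-0.2  -0.06 -0.82]
final-frame [-0.21  0.4  10.23]
-0.21, 0.44, 10.23, -0.2, -0.06, -0.82
```

Request:
{"name": "servo_tool", "arguments": {"deltas": [-0.1, 0.2, 1.5, -0.1, 0, -0.4, -0.1, 0.2, 2, -0.1, 0, -0.4, 0, 0, 2, 0, 0, 0, 0, 0, 1.5, 0, 0, 0, 0, 0, 0.8, 0, 0, 0, 0, 0, 0.3, 0, 0, 0, 0, 0, 0, 0, 0, 0]}}

```text
clock: 5.35
position: [0.5076, 0.1151, 0.1431]
ee_rot: [0.002, -0.062, 0.998, 0.001]
contact_force: [-0.9, 0.2, 0.1]
width: 0.0849
```

```bash
python3 -c "
from h import *
stat(); rows((.505,.115,.122),7.2,1);snap('wrist','w5')
"
```

```text
t 5.35 p [0.5076 0.1151 0.1431] yaw 7.08 z [ 0.0047  0.0022 -1.    ] F [-0.89  0.2   0.08] M [ 0.024  0.056 -0.049] w 0.0849
total [0.27 0.02 2.1 ] [ 0.09  0.28 -0.12]
final-frame [0.26 0.02 2.11]
0.27, 0.02, 2.1, 0.09, 0.28, -0.12
```

View pics/w5.png

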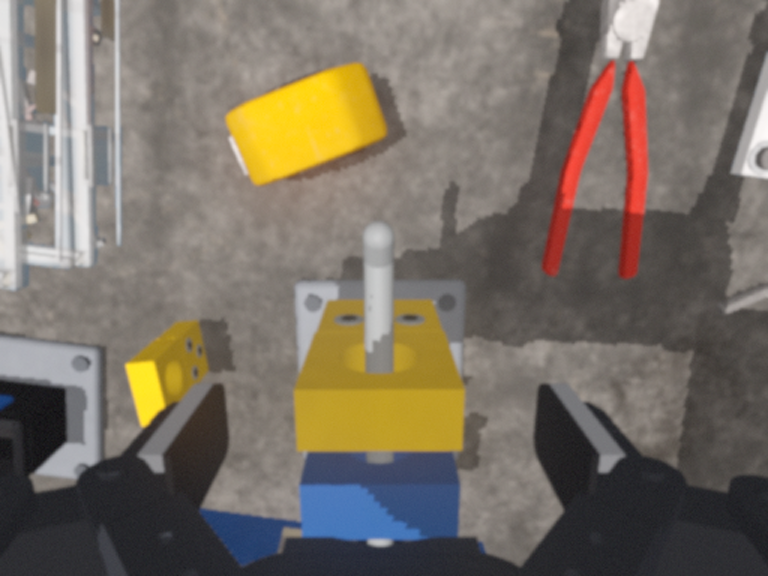

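Yellow is centred between the fingers at (380,420), with blue behind it at (380,495). I'll descend and square up.

Request:
{"name": "servo_tool", "arguments": {"deltas": [0.1, 0, 0.8, 0, 0.2, 0, 0.1, 0, 0.7, 0, 0, 0, 0, 0, 0.4, 0, 0, 0, 0, 0, 0.2, 0, 0, 0, 0, 0, 0, 0, 0, 0]}}

```text
clock: 5.9
position: [0.5071, 0.1151, 0.1224]
ee_rot: [0.003, -0.062, 0.998, 0.001]
contact_force: [1.0, -0.3, 0.3]
width: 0.085
```

```bash
python3 -c "
from h import *
stat(); rows((.505,.115,.122),7.2,1)
"
```

```text
t 5.9 p [0.5071 0.1151 0.1224] yaw 7.09 z [ 0.0054  0.0021 -1.    ] F [ 1.02 -0.31  0.34] M [ 0.039 -0.003  0.041] w 0.085
total [0.21 0.02 0.04] [ 0.08  0.32 -0.11]
final-frame [0.21 0.02 0.04]
0.21, 0.02, 0.04, 0.08, 0.32, -0.11
```

Request:
{"name": "servo_tool", "arguments": {"deltas": [0.2, 0, 0, 0, 0.3, 0, 0.1, 0, 0, 0, 0.1, 0]}}

```text
clock: 6.1
position: [0.5041, 0.1147, 0.1225]
ee_rot: [-0.001, -0.062, 0.998, 0.001]
contact_force: [-0.4, 0.4, -0.4]
width: 0.0853
```

Request:
{"name": "servo_tool", "arguments": {"deltas": [0, 0, 0, 0, 0, 0, 0, 0, 0, 0, 0, 0, 0, 0, 0, 0, 0, 0, 0, 0, 0, 0, 0, 0, 0, 0, 0, 0, 0, 0, 0, 0, 0, 0, 0, 0], "jaw": 3.5, "grip_force": 60}}

```text
clock: 6.7
position: [0.5045, 0.1147, 0.1232]
ee_rot: [-0.0, -0.062, 0.998, 0.001]
contact_force: [0.0, -0.1, -0.1]
width: 0.0432
```

```bash
python3 -c "
from h import *
stat(); rows((.505,.115,.122),7.2,1)
"
```

```text
t 6.7 p [0.5045 0.1147 0.1232] yaw 7.1 z [-4.0e-04  1.2e-03 -1.0e+00] F [ 0.01 -0.15 -0.05] M [ 0.017  0.008 -0.008] w 0.0432
total [-0.05  0.02  0.12] [ 0.07 -0.01 -0.1 ]
final-frame [-0.05  0.02  0.12]
-0.05, 0.02, 0.12, 0.07, -0.01, -0.1
```

Request:
{"name": "servo_tool", "arguments": {"deltas": [0, 0, -0.4, 0, 0, 0, 0, 0, -0.4, 0, 0, 0, 0, 0, -0.3, 0, 0, 0, 0, 0, 0, 0, 0, 0, 0, 0, 0, 0, 0, 0]}}

```text
clock: 7.2
position: [0.5037, 0.1146, 0.1344]
ee_rot: [-0.001, -0.062, 0.998, 0.001]
contact_force: [0.4, -0.1, -2.4]
width: 0.0437
```

```bash
python3 -c "
from h import *
stat()
"
```

```text
t 7.2 p [0.5037 0.1146 0.1344] yaw 7.1 z [-2.5e-03  9.0e-04 -1.0e+00] F [ 0.44 -0.15 -2.36] M [-0.049  0.002 -0.001] w 0.0437
```

Request:
{"name": "servo_tool", "arguments": {"deltas": [0.6, 0, 0, 0, 0, 0, 1, 0, 0, 0, 0.1, 0, 1, 0, 0, 0, 0, 0, 1, 0, 0, 0, 0, 0, 0.6, 0, 0, 0, 0, 0, 0.2, 0, 0, 0, 0, 0, 0, 0, 0, 0, 0, 0]}}

```text
clock: 7.9
position: [0.4539, 0.1084, 0.1341]
ee_rot: [-0.003, -0.062, 0.998, 0.0]
contact_force: [-0.1, 0.5, -1.1]
width: 0.0436
```

```bash
python3 -c "
from h import *
stat(); rows((.424,.1045,.1347),7.2,1); snap('wrist','w6')
"
```

```text
t 7.9 p [0.4539 0.1084 0.1341] yaw 7.1 z [-6.8e-03  4.0e-04 -1.0e+00] F [-0.08  0.45 -1.15] M [ 0.034  0.006 -0.078] w 0.0436
total [ 3.01 -0.02 -0.04] [ 0.07 -0.38 -0.1 ]
final-frame [ 3.01 -0.02 -0.06]
3.01, -0.02, -0.04, 0.07, -0.38, -0.1
```

View pics/w6.png

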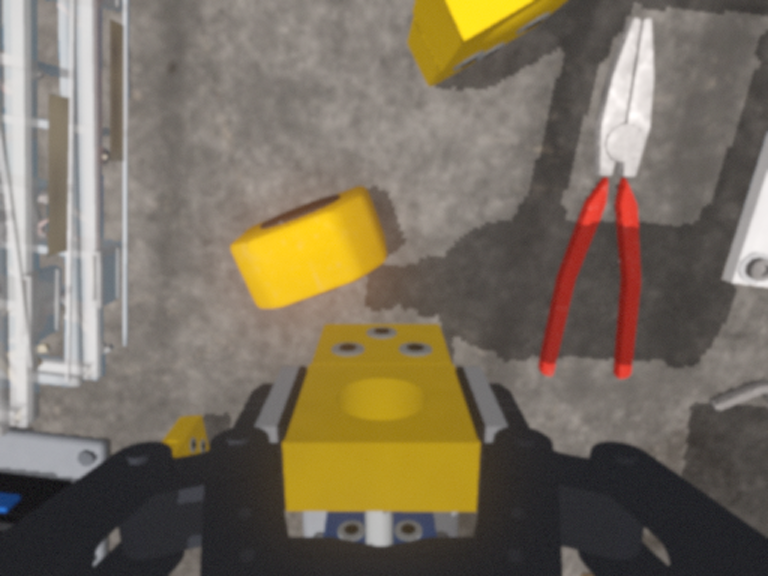

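Request:
{"name": "servo_tool", "arguments": {"deltas": [0.8, 0, 0, 0, -0.2, 0, 1, 0, 0, 0, -0.2, 0, 1, 0, -0.8, 0, 0, 0, 0.2, 0, -2.5, 0, 0, 0, 0, -1, -4, 0, 0, 0, 0, -2, -3, 0, 0, 0, 0, -2, -1.5, 0, 0, 0]}}

```text
clock: 8.65
position: [0.4226, 0.055, 0.255]
ee_rot: [-0.004, -0.064, 0.998, 0.001]
contact_force: [1.2, -0.3, -2.2]
width: 0.0433
```

```bash
python3 -c "
from h import *
stat(); rows((.395,-.267,.26),-15.8,10)
"
```

```text
t 8.65 p [0.4226 0.055  0.255 ] yaw 7.35 z [-0.0078  0.0015 -1.    ] F [ 1.17 -0.25 -2.22] M [ 0.026 -0.03   0.043] w 0.0433
total [  6.86 -31.58  -0.53] [ 0.05 -0.45 23.15]
final-frame [ -6.11 -31.74  -0.5 ]
0.69, -3.16, -0.05, 0.01, -0.05, 2.32, 0.56, -3.18, -0.05, 0.01, -0.05, 2.32, 0.43, -3.2, -0.05, 0.01, -0.05, 2.32, 0.3, -3.22, -0.05, 0.01, -0.05, 2.32, 0.17, -3.23, -0.05, 0.01, -0.05, 2.32, 0.04, -3.23, -0.05, 0.01, -0.05, 2.32, -0.09, -3.23, -0.05, 0.01, -0.05, 2.32, -0.22, -3.22, -0.05, 0.01, -0.05, 2.32, -0.35, -3.21, -0.05, 0.01, -0.05, 2.32, -0.48, -3.2, -0.05, 0.01, -0.05, 2.32
```

Request:
{"name": "servo_tool", "arguments": {"deltas": [0.7, -2.8, 0, 0, 0, 2.3, 0.6, -3.2, 0, 0, -0.1, 2.3, 0.4, -3.2, -0.1, 0, -0.1, 2.3, 0.3, -3.2, 0, 0, -0.1, 2.3, 0.2, -3.2, -0.1, 0, 0, 2.3, 0, -3.2, 0, 0, 0, 2.3, -0.1, -3.2, 0, 0, 0, 2.3, -0.2, -2.6, 0, 0, 0, 2.3, -0.3, -1.8, 0, 0, 0, 1.5, -0.2, -1, 0, 0, 0, 0.8, -0.1, -0.5, 0, 0, 0, 0.4, 0, 0, 0, 0, 0, 0]}}

```text
clock: 9.85
position: [0.3907, -0.2342, 0.2669]
ee_rot: [0.006, 0.128, 0.992, -0.0]
contact_force: [0.1, 0.1, -2.3]
width: 0.0436
```

```bash
python3 -c "
from h import *
stat(); rows((.395,-.267,.134),-15.8,1); snap('wrist','w7')
"
```

```text
t 9.85 p [ 0.3907 -0.2342  0.2669] yaw -14.68 z [ 0.0122 -0.0018 -0.9999] F [ 0.13  0.13 -2.28] M [ 0.1    0.038 -0.023] w 0.0436
total [-1.09 -3.08 13.3 ] [0.09 0.7  1.12]
final-frame [-1.31 -3.04 13.29]
-1.09, -3.08, 13.3, 0.09, 0.7, 1.12
```

View pics/w7.png

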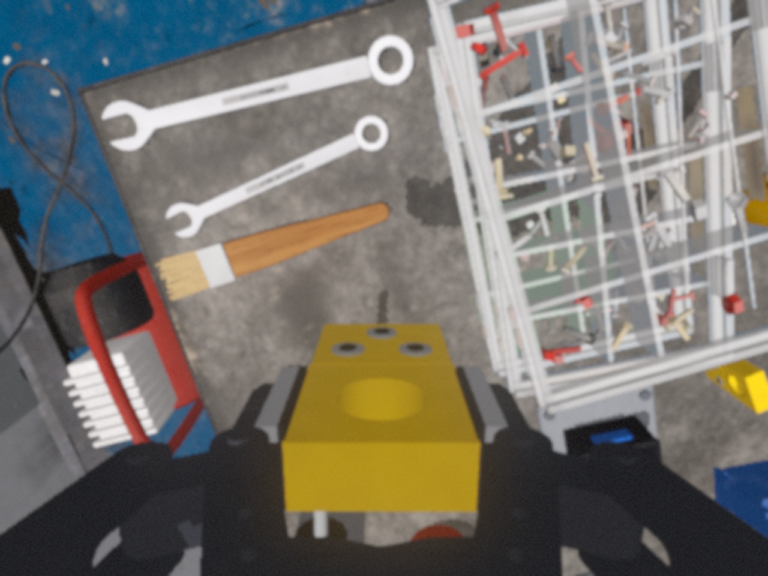

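Request:
{"name": "servo_tool", "arguments": {"deltas": [-0.3, -0.8, 1, 0, 0.3, 0.4, -0.4, -0.9, 2, 0, 0.3, 0.4, -0.3, -0.8, 2.5, 0, 0.1, 0.3, -0.2, -0.4, 2.5, 0, 0, 0, -0.1, -0.2, 2.2, 0, 0, 0, 0, 0, 1.5, 0, 0, 0, 0, 0, 0.8, 0, 0, 0, 0, 0, 0.3, 0, 0, 0, 0, 0, 0, 0, 0, 0]}}

```text
clock: 10.8
position: [0.3975, -0.264, 0.1314]
ee_rot: [-0.0, 0.133, 0.991, 0.002]
contact_force: [0.5, -0.9, -1.7]
width: 0.0429
```

```bash
python3 -c "
from h import *
stat(); rows((.395,-.267,.1345),-15.8,1); snap('side','s1')
im=load('s1')[0]; cv2.imwrite('pics/s1c.png',cv2.resize(im[230:360,200:340,::-1],None,fx=4.5,fy=4.5,interpolation=2))
"
```

```text
t 10.8 p [ 0.3975 -0.264   0.1314] yaw -15.26 z [-3.0e-04  3.1e-03 -1.0e+00] F [ 0.53 -0.86 -1.69] M [-0.021 -0.028  0.004] w 0.0429
total [ 0.16 -0.35 -0.31] [ 0.17 -0.06  0.54]
final-frame [ 0.16 -0.35 -0.31]
0.16, -0.35, -0.31, 0.17, -0.06, 0.54
```

View pics/s1c.png

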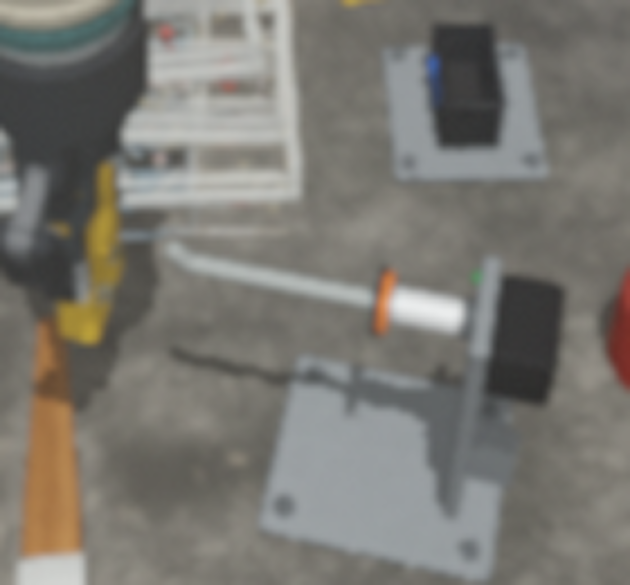

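Request:
{"name": "servo_tool", "arguments": {"deltas": [0, -0.3, -0.3, 0.1, 0, 0.5, 0, -0.1, 0, 0, 0, 0, 0, 0, 0, 0, 0, 0]}}

```text
clock: 11.15
position: [0.3979, -0.2694, 0.1372]
ee_rot: [0.002, 0.137, 0.991, -0.001]
contact_force: [0.8, 0.4, -1.6]
width: 0.0432
```

```bash
cat >> h.py <<'E'
def sp():
    p,R,s=pose(); u=np.array([np.cos(np.radians(15.8)),-np.sin(np.radians(15.8))]); d=p[:2]-np.array([.572,-.3167])
    F=np.array(s['contact_force'])[:2]
    print('s mm',round(-d@u*1000,1),'lat mm (tool y+)',round((d@np.array([-u[1],u[0]]))*1000,1),'Faxial',round(-F@u,2),'Flat',round(F@np.array([-u[1],u[0]]),2)); stat()
E
python3 -c "
from h import *
sp()"
```

```text
s mm 180.4 lat mm (tool y+) -1.9 Faxial -0.64 Flat 0.57
t 11.15 p [ 0.3979 -0.2694  0.1372] yaw -15.77 z [ 0.0033 -0.0026 -1.    ] F [ 0.77  0.37 -1.62] M [ 0.021  0.057 -0.029] w 0.0432
```

Request:
{"name": "servo_tool", "arguments": {"deltas": [0, 0.1, 0.2, 0, 0, 0, -0.3, 0.1, 0.1, 0, 0, 0, -1, 0, 0, 0.1, 0, 0, -1, 0, 0, 0, 0, 0, -0.5, 0, 0, 0, 0, 0, 0, 0, 0, 0, 0, 0]}}

```text
clock: 11.75
position: [0.429, -0.2764, 0.135]
ee_rot: [0.003, 0.137, 0.991, -0.003]
contact_force: [0.2, 0.4, -1.7]
width: 0.0435
```

```bash
python3 -c "
from h import *
sp(); snap('wrist','w8')"
```

```text
s mm 148.6 lat mm (tool y+) -0.1 Faxial -0.09 Flat 0.43
t 11.75 p [ 0.429  -0.2764  0.135 ] yaw -15.79 z [ 0.0056 -0.0063 -1.    ] F [ 0.2   0.39 -1.67] M [ 0.008 -0.056 -0.013] w 0.0435
```

View pics/w8.png

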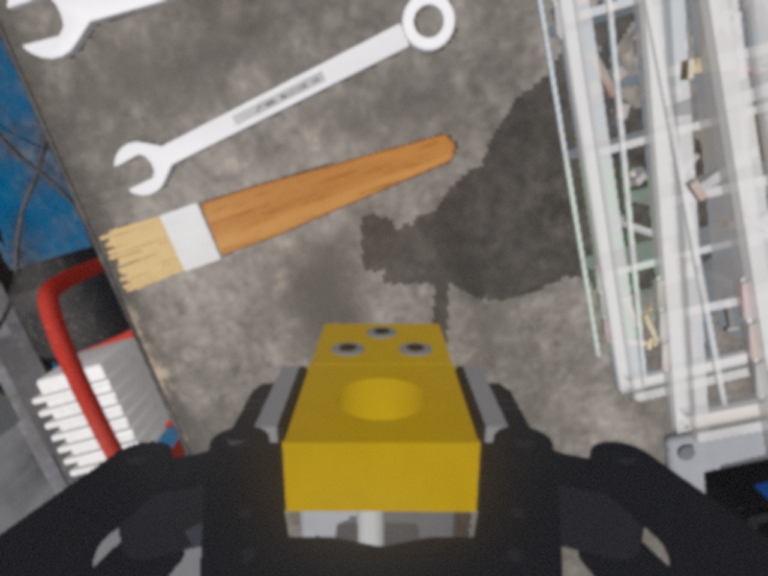

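The rod appears at (371,525), about 2 mm to the left of the jig's centre. I'll shift by that much and slide in.

Request:
{"name": "servo_tool", "arguments": {"deltas": [-0.3, -0.2, 0, 0.3, 0, 0, -0.8, 0, 0, 0, 0.2, 0, -1, 0, 0, 0, 0.2, 0, -0.8, 0, 0, 0, 0, 0, -0.4, 0, 0, 0, 0, 0, -0.1, 0, 0, 0, 0, 0, 0, 0, 0, 0, 0, 0]}}

```text
clock: 12.5
position: [0.4638, -0.2883, 0.1346]
ee_rot: [-0.002, 0.137, 0.991, -0.005]
contact_force: [0.6, -0.0, -2.2]
width: 0.0435
```

```bash
python3 -c "
from h import *
sp(); snap('wrist','w9')"
```

```text
s mm 111.8 lat mm (tool y+) -2.2 Faxial -0.62 Flat 0.18
t 12.5 p [ 0.4638 -0.2883  0.1346] yaw -15.79 z [-0.0043 -0.0089 -1.    ] F [ 0.65 -0.   -2.17] M [0.036 0.027 0.023] w 0.0435
```

View pics/w9.png

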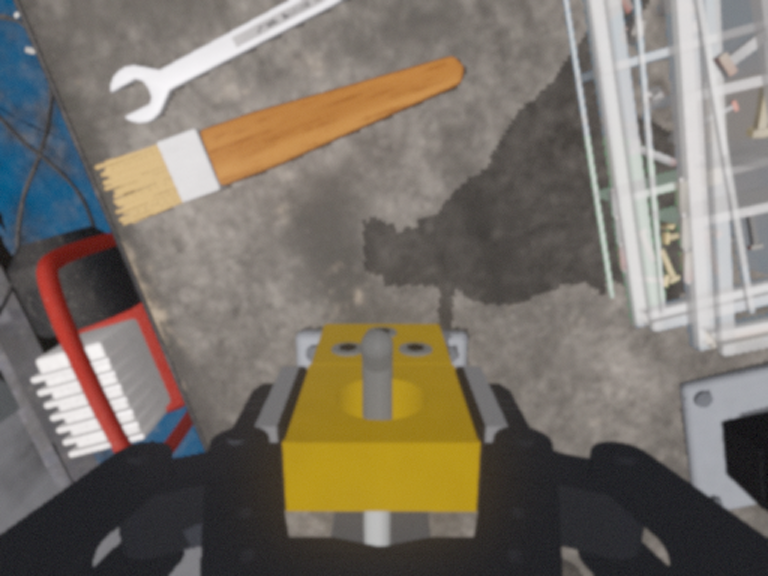

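The rod comes through the hole, visible at (378,360) to (378,530). I'll slide on to near the pad.

Request:
{"name": "servo_tool", "arguments": {"deltas": [-0.3, 0, 0, 0.3, 0, 0, -0.8, -0.1, 0, 0.2, -0.1, 0, -1, 0, 0, 0, -0.1, 0, -0.9, 0, 0, 0, 0, 0, -0.5, 0, 0, 0, 0, 0, -0.3, 0, 0, 0, 0, 0, -0.1, 0, 0, 0, 0, 0, 0, 0, 0, 0, 0, 0]}}

```text
clock: 13.35
position: [0.5042, -0.3008, 0.1344]
ee_rot: [-0.0, 0.137, 0.99, -0.01]
contact_force: [0.6, -0.0, -1.0]
width: 0.0432
```

```bash
python3 -c "
from h import *
sp()"
```

```text
s mm 69.6 lat mm (tool y+) -3.1 Faxial -0.56 Flat 0.14
t 13.35 p [ 0.5042 -0.3008  0.1344] yaw -15.8 z [-0.0034 -0.0189 -0.9998] F [ 0.58 -0.02 -0.97] M [ 0.039 -0.014 -0.001] w 0.0432
```

Request:
{"name": "servo_tool", "arguments": {"deltas": [0, 0, 0.2, -0.6, 0, 0, -0.1, 0, 0.4, -0.5, 0, 0, -0.3, 0, 0.2, 0, 0, 0, -0.3, 0, 0.1, 0, 0, 0, -0.1, 0, 0, 0, 0, 0, 0, 0, 0, 0, 0, 0]}}

```text
clock: 13.95
position: [0.5114, -0.303, 0.1243]
ee_rot: [0.0, 0.138, 0.99, 0.001]
contact_force: [0.1, 1.0, -1.8]
width: 0.0435
```

```bash
python3 -c "
from h import *
sp(); snap('wrist','w10')"
```

```text
s mm 62.0 lat mm (tool y+) -3.4 Faxial 0.16 Flat 0.98
t 13.95 p [ 0.5114 -0.303   0.1243] yaw -15.84 z [ 0.001   0.0019 -1.    ] F [ 0.11  0.98 -1.79] M [-0.008  0.057  0.005] w 0.0435
```

View pics/w10.png

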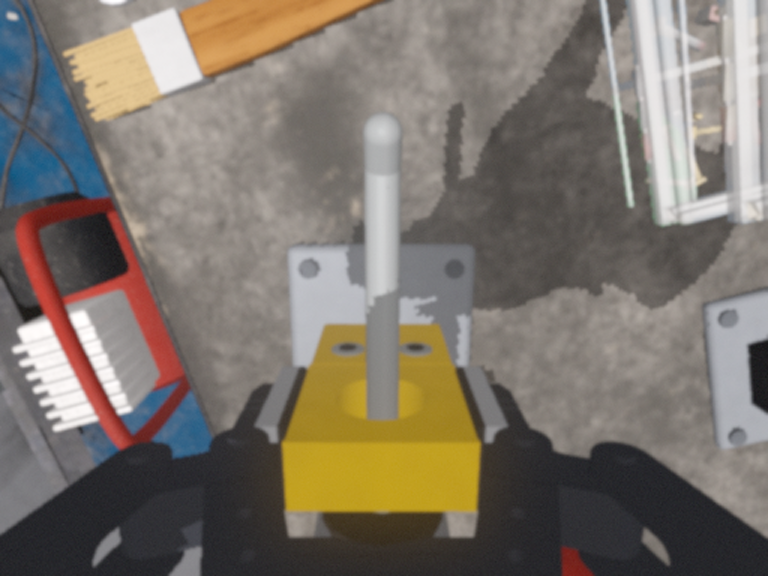

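The rod is centred at (382,260), and the pad's dark disc is just behind the jig. I'll approach by feel.

Request:
{"name": "servo_tool", "arguments": {"deltas": [-0.2, 0, 0, 0, 0, 0, -0.2, 0, 0, 0, 0, 0, 0, 0, 0, 0, 0, 0]}}

```text
clock: 14.3
position: [0.5156, -0.3041, 0.1246]
ee_rot: [0.001, 0.138, 0.99, 0.001]
contact_force: [0.3, 0.4, -1.9]
width: 0.0435
```

```bash
python3 -c "
from h import *
sp()"
```

```text
s mm 57.7 lat mm (tool y+) -3.2 Faxial -0.21 Flat 0.47
t 14.3 p [ 0.5156 -0.3041  0.1246] yaw -15.83 z [ 0.0013  0.0016 -1.    ] F [ 0.33  0.4  -1.91] M [-0.005 -0.051  0.024] w 0.0435
```

Request:
{"name": "servo_tool", "arguments": {"deltas": [-0.2, 0, 0, 0, 0, 0, -0.2, 0, 0, 0, 0, 0, 0, 0, 0, 0, 0, 0]}}

```text
clock: 14.6
position: [0.5199, -0.3053, 0.1248]
ee_rot: [0.001, 0.138, 0.99, 0.001]
contact_force: [0.5, -0.2, -2.0]
width: 0.0433
```

Request:
{"name": "servo_tool", "arguments": {"deltas": [-0.1, 0, 0, 0, 0, 0, 0, 0, 0, 0, 0, 0]}}

```text
clock: 14.8
position: [0.5204, -0.3053, 0.1246]
ee_rot: [-0.0, 0.138, 0.99, 0.001]
contact_force: [-1.3, -0.1, -1.1]
width: 0.0429
```

Request:
{"name": "servo_tool", "arguments": {"deltas": [-0.1, 0, 0, 0, 0, 0, 0, 0, 0, 0, 0, 0]}}

```text
clock: 15.0
position: [0.5204, -0.3053, 0.1245]
ee_rot: [-0.001, 0.138, 0.99, 0.001]
contact_force: [-0.3, 0.2, -1.9]
width: 0.043
```

Request:
{"name": "servo_tool", "arguments": {"deltas": [-0.1, 0, 0, 0, 0, 0, -0.1, 0, 0, 0, 0, 0]}}

```text
clock: 15.2
position: [0.5208, -0.3054, 0.1245]
ee_rot: [-0.003, 0.137, 0.991, 0.001]
contact_force: [-4.3, 1.1, 0.4]
width: 0.0432
```

Request:
{"name": "servo_tool", "arguments": {"deltas": [-0.1, 0, 0, 0, 0, 0, -0.1, 0, 0, 0, 0, 0]}}

```text
clock: 15.4
position: [0.5208, -0.3054, 0.1245]
ee_rot: [-0.005, 0.137, 0.991, 0.002]
contact_force: [-5.4, 0.7, 1.1]
width: 0.0433
```

Request:
{"name": "servo_tool", "arguments": {"deltas": [-0.2, 0, 0, 0, 0, 0, -0.2, 0, 0, 0, 0, 0]}}

```text
clock: 15.6
position: [0.521, -0.3054, 0.1245]
ee_rot: [-0.009, 0.137, 0.991, 0.003]
contact_force: [-8.9, 1.9, 3.3]
width: 0.0435
```

```bash
python3 -c "
from h import *
sp()"
```

```text
s mm 52.2 lat mm (tool y+) -3.0 Faxial 9.04 Flat -0.59
t 15.6 p [ 0.521  -0.3054  0.1245] yaw -15.75 z [-0.017   0.0074 -0.9998] F [-8.86  1.89  3.34] M [ 0.18   1.061 -0.03 ] w 0.0435
```

Request:
{"name": "servo_tool", "arguments": {"deltas": [-0.2, 0, -0.1, 0, -0.4, 0, -0.2, 0, 0, 0, -0.3, 0]}}

```text
clock: 15.8
position: [0.5209, -0.3053, 0.1242]
ee_rot: [-0.008, 0.137, 0.991, 0.003]
contact_force: [-6.3, 1.8, 3.5]
width: 0.0433
```

```bash
python3 -c "
from h import *
sp()"
```

```text
s mm 52.3 lat mm (tool y+) -3.0 Faxial 6.57 Flat -0.04
t 15.8 p [ 0.5209 -0.3053  0.1242] yaw -15.73 z [-0.0142  0.0072 -0.9999] F [-6.33  1.76  3.47] M [ 0.111  0.891 -0.041] w 0.0433
```

Request:
{"name": "servo_tool", "arguments": {"deltas": [-0.3, 0, -0.1, 0, -0.2, 0, -0.3, 0, -0.1, 0, -0.2, 0]}}

```text
clock: 16.0
position: [0.521, -0.3053, 0.1243]
ee_rot: [-0.01, 0.137, 0.991, 0.003]
contact_force: [-8.8, 1.7, 0.5]
width: 0.0431
```

```bash
python3 -c "
from h import *
sp()"
```

```text
s mm 52.2 lat mm (tool y+) -2.9 Faxial 8.92 Flat -0.8
t 16.0 p [ 0.521  -0.3053  0.1243] yaw -15.7 z [-0.0198  0.0096 -0.9998] F [-8.8   1.66  0.47] M [ 0.099  1.182 -0.006] w 0.0431
```

Request:
{"name": "servo_tool", "arguments": {"deltas": [-0.3, 0, -0.1, 0, -0.2, 0, -0.3, 0, 0, 0, -0.2, 0, -0.3, 0, 0, 0, -0.2, 0]}}

```text
clock: 16.3
position: [0.5208, -0.3051, 0.1236]
ee_rot: [-0.015, 0.136, 0.991, 0.005]
contact_force: [-9.2, 2.3, 5.0]
width: 0.0432
```

```bash
python3 -c "
from h import *
sp()"
```

```text
s mm 52.4 lat mm (tool y+) -2.8 Faxial 9.51 Flat -0.29
t 16.3 p [ 0.5208 -0.3051  0.1236] yaw -15.65 z [-0.029   0.0134 -0.9995] F [-9.23  2.31  4.96] M [ 0.189  1.189 -0.007] w 0.0432
```

Request:
{"name": "servo_tool", "arguments": {"deltas": [-0.4, 0, -0.3, 0, -0.5, 0, -0.4, 0, -0.2, 0, -0.5, 0]}}

```text
clock: 16.5
position: [0.5208, -0.3045, 0.125]
ee_rot: [-0.016, 0.136, 0.991, 0.006]
contact_force: [-9.4, 0.6, -3.9]
width: 0.0433
```

```bash
python3 -c "
from h import *
sp()"
```

```text
s mm 52.6 lat mm (tool y+) -2.2 Faxial 9.21 Flat -1.96
t 16.5 p [ 0.5208 -0.3045  0.125 ] yaw -15.61 z [-0.0298  0.0159 -0.9994] F [-9.39  0.62 -3.95] M [0.04  1.206 0.024] w 0.0433
```

Request:
{"name": "servo_tool", "arguments": {"deltas": [-0.4, 0, 0, 0, -0.5, 0, -0.4, 0, 0, 0, -0.5, 0, -0.4, 0, 0, 0, -0.5, 0]}}

```text
clock: 16.8
position: [0.5213, -0.3045, 0.1234]
ee_rot: [-0.015, 0.135, 0.991, 0.006]
contact_force: [-10.8, 2.1, 5.6]
width: 0.0434
```

```bash
python3 -c "
from h import *
sp()"
```

```text
s mm 52.1 lat mm (tool y+) -2.0 Faxial 10.95 Flat -0.93
t 16.8 p [ 0.5213 -0.3045  0.1234] yaw -15.56 z [-0.028   0.0169 -0.9995] F [-10.79   2.09   5.57] M [ 0.244  1.525 -0.05 ] w 0.0434
```

Request:
{"name": "servo_tool", "arguments": {"deltas": [-0.4, 0, -0.2, 0, -0.5, 0, -0.4, 0, -0.1, 0, -0.5, 0, -0.4, 0, -0.1, 0, -0.5, 0, -0.4, 0, -0.1, 0, -0.5, 0]}}

```text
clock: 17.2
position: [0.5211, -0.3041, 0.1238]
ee_rot: [-0.015, 0.135, 0.991, 0.008]
contact_force: [-9.2, 0.9, 0.9]
width: 0.0434
```

Request:
{"name": "servo_tool", "arguments": {"deltas": [-0.4, 0, -0.1, 0, -0.5, 0, -0.4, 0, -0.1, 0, -0.5, 0, -0.4, 0, -0.1, 0, -0.5, 0, -0.4, 0, -0.1, 0, -0.5, 0]}}

```text
clock: 17.6
position: [0.5211, -0.3041, 0.1238]
ee_rot: [-0.015, 0.134, 0.991, 0.009]
contact_force: [-11.0, 1.1, 0.3]
width: 0.0435
```

```bash
python3 -c "
from h import *
sp()"
```

```text
s mm 52.4 lat mm (tool y+) -1.7 Faxial 10.87 Flat -1.91
t 17.6 p [ 0.5211 -0.3041  0.1238] yaw -15.44 z [-0.0275  0.0212 -0.9994] F [-10.98   1.12   0.33] M [ 0.104  1.346 -0.04 ] w 0.0435
```

Holding steady at about 10 N. I'll press half a second longer, then ease off.

Request:
{"name": "servo_tool", "arguments": {"deltas": [-0.4, 0, -0.1, 0, -0.5, 0, -0.4, 0, -0.1, 0, -0.5, 0, -0.4, 0, -0.1, 0, -0.5, 0, -0.4, 0, -0.1, 0, -0.5, 0, -0.4, 0, -0.1, 0, -0.5, 0, -0.4, 0, -0.1, 0, -0.5, 0]}}

```text
clock: 18.2
position: [0.5212, -0.304, 0.1238]
ee_rot: [-0.015, 0.134, 0.991, 0.01]
contact_force: [-11.0, 1.4, -0.1]
width: 0.0433
```

Request:
{"name": "servo_tool", "arguments": {"deltas": [0, 0, 0, -0.3, -0.3, 0, 0.1, 0, 0, -0.3, -0.4, 0, 0.2, 0, 0, -0.3, -0.3, 0, 0.2, 0, 0, -0.2, -0.3, 0, 0, 0, 0, 0, 0, 0]}}

```text
clock: 18.7
position: [0.5183, -0.3034, 0.1239]
ee_rot: [0.001, 0.134, 0.991, 0.018]
contact_force: [-0.0, -0.2, -1.8]
width: 0.0434
```

```bash
python3 -c "
from h import *
sp()"
```

```text
s mm 55.3 lat mm (tool y+) -1.9 Faxial -0.05 Flat -0.23
t 18.7 p [ 0.5183 -0.3034  0.1239] yaw -15.44 z [ 0.0069  0.0355 -0.9993] F [-0.02 -0.23 -1.85] M [-0.007 -0.026  0.002] w 0.0434
```

Request:
{"name": "servo_tool", "arguments": {"deltas": [0, 0, 0, 0.7, 0.2, 0, 0, 0, 0, 0.7, 0.2, 0, 0, 0, 0, 0.6, 0, -0.2, 0, 0, 0, 0, 0, 0]}}

```text
clock: 19.1
position: [0.5194, -0.3037, 0.1241]
ee_rot: [-0.004, 0.132, 0.991, -0.0]
contact_force: [-0.4, 0.5, -2.3]
width: 0.0435
```

```bash
python3 -c "
from h import *
sp(); snap('wrist','w11')"
```

```text
s mm 54.1 lat mm (tool y+) -1.8 Faxial 0.52 Flat 0.34
t 19.1 p [ 0.5194 -0.3037  0.1241] yaw -15.22 z [-8.3e-03  2.0e-04 -1.0e+00] F [-0.41  0.47 -2.27] M [-0.011 -0.073 -0.072] w 0.0435
```

View pics/w11.png

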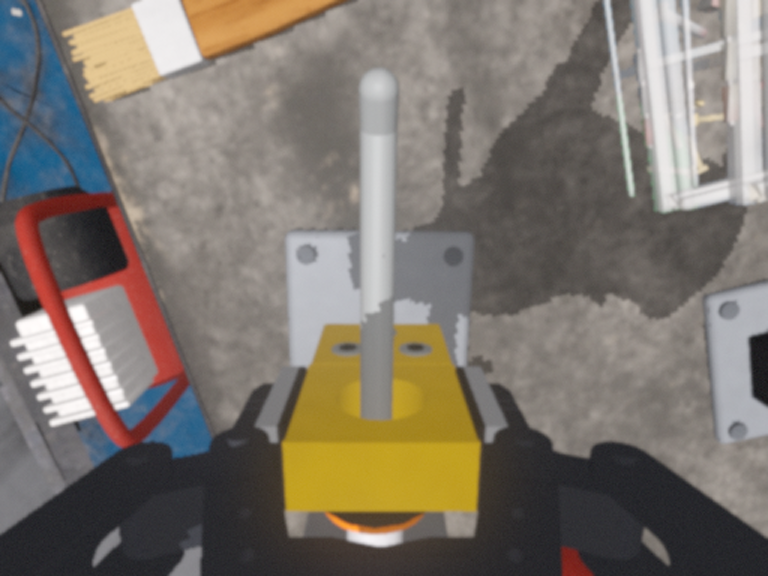

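Request:
{"name": "servo_tool", "arguments": {"deltas": [0, -0.1, 0.1, 0, -0.3, 0.2, 0, -0.1, 0.1, 0, -0.2, 0.2, 0, 0, 0, 0, 0, 0]}}

```text
clock: 19.45
position: [0.5198, -0.3046, 0.1234]
ee_rot: [0.002, 0.136, 0.991, -0.0]
contact_force: [0.3, -0.2, -1.0]
width: 0.0435
```

```bash
python3 -c "
from h import *
sp()"
```

```text
s mm 53.5 lat mm (tool y+) -2.6 Faxial -0.37 Flat -0.11
t 19.45 p [ 0.5198 -0.3046  0.1234] yaw -15.65 z [ 3.1e-03 -8.0e-04 -1.0e+00] F [ 0.32 -0.2  -1.02] M [-0.036  0.006 -0.009] w 0.0435
```

Request:
{"name": "servo_tool", "arguments": {"deltas": [0, 0, 0.1, 0, 0, 0, 0, 0, 0, 0, 0, 0]}}

```text
clock: 19.65
position: [0.5199, -0.3049, 0.1233]
ee_rot: [0.002, 0.136, 0.991, -0.0]
contact_force: [-0.2, 0.0, -1.6]
width: 0.0435
```

Request:
{"name": "servo_tool", "arguments": {"deltas": [0, 0, 0, 0, 0, 0, 0, 0, 0, 0, 0, 0, 0, 0, 0, 0, 0, 0, 0, 0, 0, 0, 0, 0, 0, 0, 0, 0, 0, 0], "jaw": 8.5}}

```text
clock: 20.15
position: [0.5198, -0.306, 0.1226]
ee_rot: [0.002, 0.136, 0.991, -0.001]
contact_force: [-0.5, 0.0, -0.6]
width: 0.0849
```

```bash
python3 -c "
from h import *
sp(); snap('wrist','w12'); rows((.4,-.2,.26),0,8)"
```

```text
s mm 53.1 lat mm (tool y+) -3.9 Faxial 0.47 Flat -0.11
t 20.15 p [ 0.5198 -0.306   0.1226] yaw -15.69 z [ 0.0039 -0.0028 -1.    ] F [-0.48  0.03 -0.62] M [-0.034  0.001 -0.001] w 0.0849
total [ 14.34   6.95 -13.81] [ -0.13   0.25 -15.69]
final-frame [ 11.98  10.6  -13.74]
1.79, 0.87, -1.73, -0.02, 0.03, -1.96, 1.76, 0.93, -1.73, -0.02, 0.03, -1.96, 1.73, 0.99, -1.72, -0.02, 0.03, -1.96, 1.7, 1.05, -1.72, -0.02, 0.03, -1.96, 1.66, 1.11, -1.72, -0.02, 0.03, -1.96, 1.62, 1.16, -1.72, -0.02, 0.03, -1.96, 1.58, 1.22, -1.72, -0.02, 0.03, -1.96, 1.54, 1.27, -1.72, -0.02, 0.03, -1.96
```

View pics/w12.png

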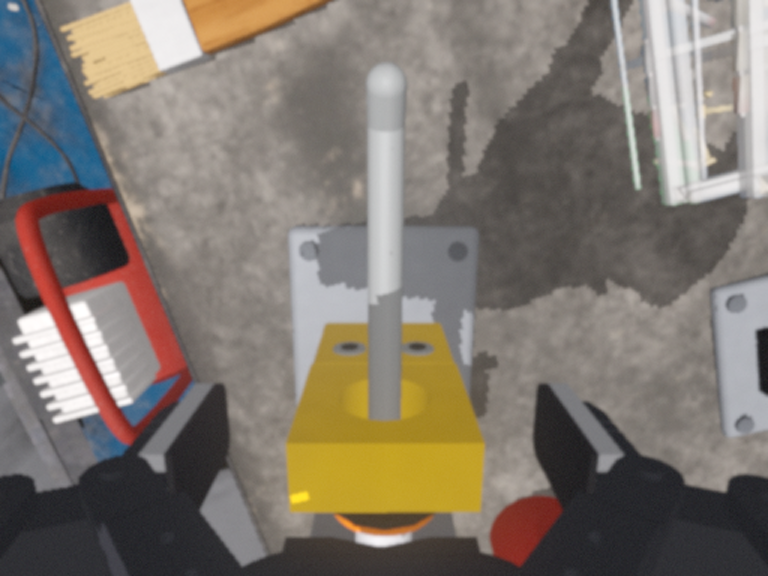

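Yellow now hangs on the rod, centred and free, next to the pad. I'll go straight up, then on to blue.

Request:
{"name": "servo_tool", "arguments": {"deltas": [0, 0, -1, 0, 0, 0, 0, 0, -2, 0, 0, 0, 0, 0, -3, 0, 0, 0, 0, 0, -3, 0, 0, 0, 0, 0, -2, 0, 0, 0, 0, 0, -0.5, 0, 0, 0]}}

```text
clock: 20.8
position: [0.5189, -0.3054, 0.2435]
ee_rot: [0.001, 0.136, 0.991, -0.001]
contact_force: [0.3, -0.7, -0.8]
width: 0.0851
```

```bash
python3 -c "
from h import *
sp(); rows((.532,.118,.24),7.2,12)"
```

```text
s mm 54.2 lat mm (tool y+) -3.5 Faxial -0.43 Flat -0.61
t 20.8 p [ 0.5189 -0.3054  0.2435] yaw -15.69 z [ 0.0024 -0.0018 -1.    ] F [ 0.25 -0.7  -0.76] M [ 0.011  0.053 -0.016] w 0.0851
total [10.19 41.11  0.27] [ -0.09   0.15 -22.89]
final-frame [-6.6  41.84  0.35]
0.85, 3.43, 0.02, -0.01, 0.01, -1.91, 0.73, 3.45, 0.02, -0.01, 0.01, -1.91, 0.62, 3.48, 0.02, -0.01, 0.01, -1.91, 0.5, 3.49, 0.02, -0.01, 0.01, -1.91, 0.39, 3.51, 0.03, -0.01, 0.01, -1.91, 0.27, 3.52, 0.03, -0.01, 0.01, -1.91, 0.15, 3.53, 0.03, -0.01, 0.01, -1.91, 0.04, 3.53, 0.03, -0.01, 0.01, -1.91, -0.08, 3.53, 0.03, -0.01, 0.01, -1.91, -0.2, 3.52, 0.03, -0.01, 0.01, -1.91, -0.32, 3.52, 0.03, -0.01, 0.01, -1.91, -0.43, 3.5, 0.03, -0.01, 0.01, -1.91
```

Request:
{"name": "servo_tool", "arguments": {"deltas": [0.8, 3, 0, 0, 0, -1.9, 0.7, 3.5, 0, 0, 0, -1.9, 0.6, 3.5, 0, 0, 0, -1.9, 0.5, 3.5, 0, 0, 0, -1.9, 0.4, 3.5, 0, 0, 0, -1.9, 0.3, 3.5, 0, 0, 0, -1.9, 0.2, 3.5, 0, 0, 0, -1.9, 0, 3.5, 0, 0, 0, -1.9, -0.1, 3.3, 0, 0, 0, -1.9, -0.2, 2.7, 0, 0, 0, -1.9, -0.3, 1.8, 0, 0, 0, -1.5, -0.3, 1, 0, 0, 0, -0.8, 0, 0.3, 0, 0, 0, 0, 0, 0, 0, 0, 0, 0]}}

```text
clock: 22.2
position: [0.5288, 0.0766, 0.2379]
ee_rot: [-0.002, -0.055, 0.998, -0.002]
contact_force: [0.7, -0.6, 0.2]
width: 0.0853
```

```bash
cat >> h.py <<'E'
def jig(tag,lo,hi,zr=(.160,.17),xr=(.45,.58),yr=(.08,.16)):
    im,w=cloud(tag);hsv=cv2.cvtColor(im,cv2.COLOR_RGB2HSV)
    R=(w[...,0]>xr[0])&(w[...,0]<xr[1])&(w[...,1]>yr[0])&(w[...,1]<yr[1])
    m=R&(cv2.inRange(hsv,lo,hi)>0)&(w[...,2]>zr[0])&(w[...,2]<zr[1]); p=w[m]
    if len(p): print(len(p),cv2.minAreaRect((p[:,:2]*1000).astype(np.float32)),np.median(p[:,2]))
E
python3 -c "
from h import *
stat(); rows((.532,.118,.2),7.2,1); snap('wrist','w13'); jig('w13',(100,100,50),(125,255,255))"
```

```text
t 22.2 p [0.5288 0.0766 0.2379] yaw 6.32 z [-0.0031 -0.0036 -1.    ] F [ 0.67 -0.58  0.2 ] M [-0.018 -0.019 -0.03 ] w 0.0853
total [-0.79  4.1   3.78] [-0.19 -0.2  -0.88]
final-frame [-0.84  4.07  3.79]
-0.79, 4.1, 3.78, -0.19, -0.2, -0.88
1740 ((533.951171875, 117.09269714355469), (18.546916961669922, 43.617027282714844), 7.618411064147949) 0.1639055871947922
```

View pics/w13.png

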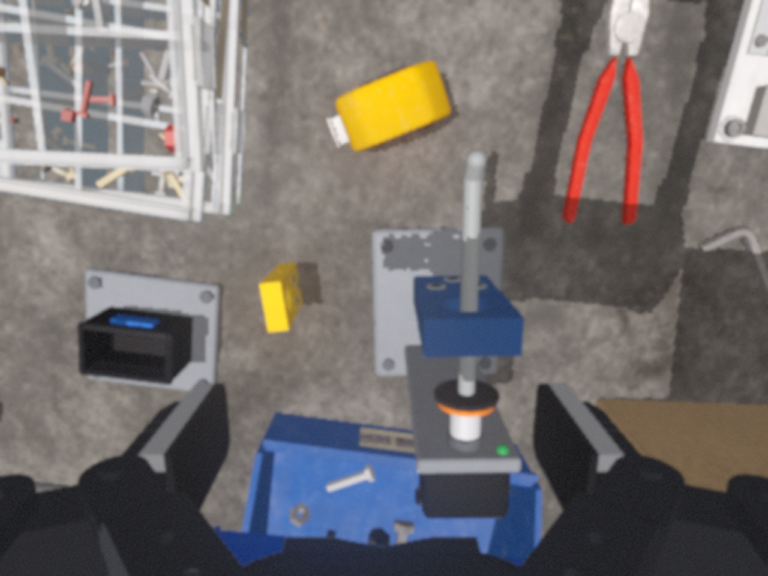

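Blue is at (470,318), undisturbed. I'll move over it.

Request:
{"name": "servo_tool", "arguments": {"deltas": [-0.2, 1, 0.4, -0.1, -0.2, -0.4, -0.2, 1.3, 0.8, -0.1, 0, -0.4, -0.1, 1, 0.8, 0, 0, -0.2, 0, 0.5, 0.4, 0, 0, 0, 0, 0, 0, 0, 0, 0]}}

```text
clock: 22.75
position: [0.5292, 0.1153, 0.211]
ee_rot: [-0.001, -0.062, 0.998, 0.0]
contact_force: [-0.8, 0.4, 0.2]
width: 0.0849
```

```bash
python3 -c "
from h import *
stat(); rows((.533,.118,.122),7.3,1)"
```

```text
t 22.75 p [0.5292 0.1153 0.211 ] yaw 7.13 z [-0.0012  0.     -1.    ] F [-0.84  0.43  0.19] M [-0.01   0.009 -0.005] w 0.0849
total [-0.42  0.22  8.9 ] [ 0.01 -0.07 -0.17]
final-frame [-0.41  0.22  8.9 ]
-0.42, 0.22, 8.9, 0.01, -0.07, -0.17
```

Request:
{"name": "servo_tool", "arguments": {"deltas": [-0.2, 0.1, 1, 0, 0, -0.1, -0.1, 0.1, 2, 0, 0, 0, -0.1, 0, 2, 0, 0, 0, 0, 0, 1.8, 0, 0, 0, 0, 0, 1, 0, 0, 0, 0, 0, 0.5, 0, 0, 0, 0, 0, 0.3, 0, 0, 0, 0, 0, 0, 0, 0, 0]}}

```text
clock: 23.55
position: [0.5347, 0.1174, 0.1205]
ee_rot: [0.001, -0.063, 0.998, -0.001]
contact_force: [0.6, 0.5, 0.2]
width: 0.0852
```

```bash
python3 -c "
from h import *
stat(); rows((.533,.118,.122),7.3,1); snap('wrist','w14')"
```

```text
t 23.55 p [0.5347 0.1174 0.1205] yaw 7.26 z [ 0.0019 -0.0012 -1.    ] F [0.63 0.5  0.21] M [ 0.023  0.04  -0.022] w 0.0852
total [ 0.16  0.09 -0.15] [-0.08  0.1  -0.04]
final-frame [ 0.16  0.09 -0.15]
0.16, 0.09, -0.15, -0.08, 0.1, -0.04
```

View pics/w14.png

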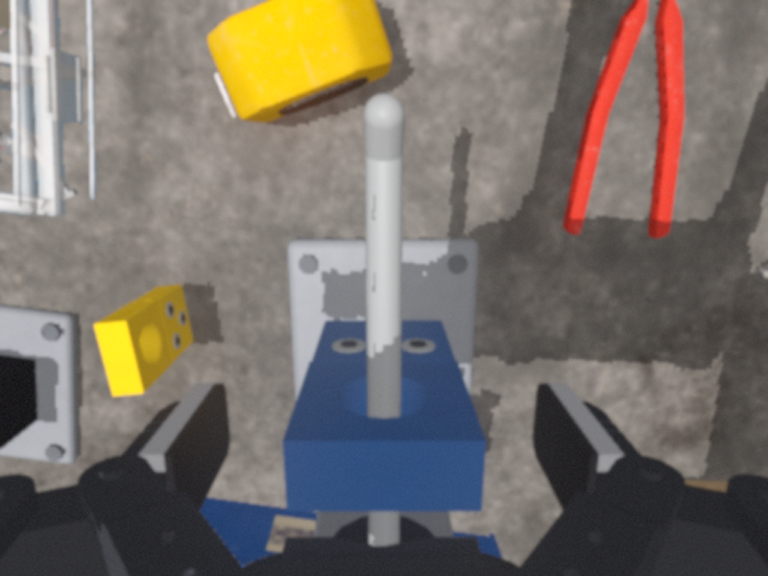

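Blue is centred at (385,420). I'll raise 2 mm and grip.

Request:
{"name": "servo_tool", "arguments": {"deltas": [0, 0, -0.2, 0, 0, 0, 0, 0, 0, 0, 0, 0]}}

```text
clock: 23.8
position: [0.536, 0.1175, 0.1244]
ee_rot: [0.003, -0.063, 0.998, -0.001]
contact_force: [-0.1, -1.0, 0.5]
width: 0.0853
```

Request:
{"name": "servo_tool", "arguments": {"deltas": [0, 0, 0, 0, 0, 0, 0, 0, 0, 0, 0, 0, 0, 0, 0, 0, 0, 0, 0, 0, 0, 0, 0, 0, 0, 0, 0, 0, 0, 0, 0, 0, 0, 0, 0, 0], "jaw": 3.5, "grip_force": 60}}

```text
clock: 24.4
position: [0.5369, 0.1176, 0.1259]
ee_rot: [0.004, -0.063, 0.998, -0.001]
contact_force: [0.0, -0.2, 0.3]
width: 0.0434
```

Request:
{"name": "servo_tool", "arguments": {"deltas": [0, 0, -0.4, 0, 0, 0, 0, 0, -0.4, 0, 0, 0, 0, 0, -0.3, 0, 0, 0, 0, 0, 0, 0, 0, 0, 0, 0, 0, 0, 0, 0]}}

```text
clock: 24.9
position: [0.5361, 0.1176, 0.1372]
ee_rot: [0.003, -0.063, 0.998, -0.001]
contact_force: [0.6, -0.0, -0.5]
width: 0.0434
```

```bash
python3 -c "
from h import *
stat()"
```

```text
t 24.9 p [0.5361 0.1176 0.1372] yaw 7.27 z [ 6.8e-03 -8.0e-04 -1.0e+00] F [ 0.63 -0.05 -0.49] M [-0.036  0.013 -0.015] w 0.0434
```

Request:
{"name": "servo_tool", "arguments": {"deltas": [0.6, 0, 0, 0, 0, 0, 1.2, 0, 0, 0, 0, 0, 1.5, 0, 0, 0, 0, 0, 1.5, 0, 0, 0, 0, 0, 1, 0, 0, 0, 0, 0, 0.5, 0, 0, 0, 0, 0, 0, 0, 0, 0, 0, 0]}}

```text
clock: 25.6
position: [0.4659, 0.1088, 0.1358]
ee_rot: [0.001, -0.063, 0.998, -0.001]
contact_force: [1.0, 0.2, -1.3]
width: 0.0434
```

```bash
python3 -c "
from h import *
stat();snap('wrist','w15')"
```

```text
t 25.6 p [0.4659 0.1088 0.1358] yaw 7.27 z [ 0.0027 -0.0012 -1.    ] F [ 0.99  0.19 -1.33] M [-0.058 -0.034 -0.017] w 0.0434
```

View pics/w15.png

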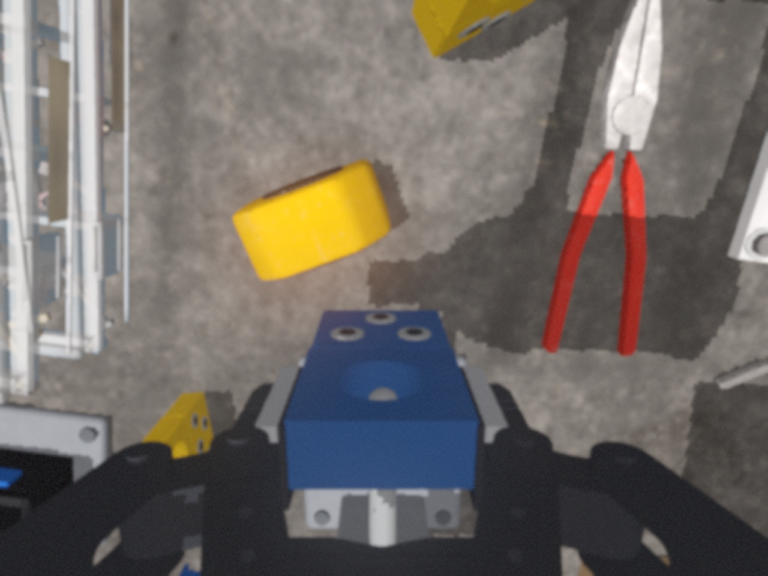

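Request:
{"name": "servo_tool", "arguments": {"deltas": [0.8, 0, 0, 0, 0.1, 0, 1.5, 0, 0, 0, 0.2, 0, 1.5, 0, 0, 0, 0.1, 0, 0.6, 0, -0.5, 0, 0, 0, 0, 0, -2, 0, 0, 0, 0, 0, -3.5, 0, 0, 0, 0, 0, -3.5, 0, 0, 0, 0, 0, -2, 0, 0, 0, 0, 0, -0.8, 0, 0, 0, 0, 0, 0, 0, 0, 0]}}

```text
clock: 26.65
position: [0.4162, 0.1027, 0.2641]
ee_rot: [-0.003, -0.063, 0.998, -0.001]
contact_force: [-0.1, 0.1, -1.4]
width: 0.0433
```

```bash
python3 -c "
from h import *
stat();snap('wrist','w16')
im,w=cloud('w16');p,R,s=pose();hsv=cv2.cvtColor(im,cv2.COLOR_RGB2HSV)
t=R.inv().apply((w-p).reshape(-1,3)).reshape(w.shape)*1000
m=(cv2.inRange(hsv,(100,100,40),(125,255,255))>0)&(np.abs(t[...,0])<40)&(np.abs(t[...,1])<30)&(t[...,2]<-30)&(t[...,2]>-50)
q=t[m]; print(len(q),np.percentile(q,[1,50,99],axis=0)); print(cv2.minAreaRect(q[:,:2].astype(np.float32)))
A=np.c_[q[:,:2],np.ones(len(q))]; print(np.linalg.lstsq(A,q[:,2],rcond=None)[0])
rows((.608,-.088,.25),0,10)
"
```

```text
t 26.65 p [0.4162 0.1027 0.2641] yaw 7.26 z [-0.0053 -0.0022 -1.    ] F [-0.14  0.07 -1.44] M [ 0.01  -0.    -0.063] w 0.0433
7104 [[ -6.18863232 -21.8241225  -39.28900273]
 [  5.00496043  -0.28468918 -37.90221465]
 [ 11.81417463  21.08713902 -30.43987967]]
((2.6898908615112305, -0.20156288146972656), (44.44078826904297, 19.479717254638672), 89.63117218017578)
[ 1.53321611e-01  9.79512464e-04 -3.79637353e+01]
total [-16.66 -21.34   1.24] [-0.11 -0.4   7.27]
final-frame [-19.22 -19.06   1.33]
-1.67, -2.13, 0.12, -0.01, -0.04, 0.73, -1.69, -2.11, 0.13, -0.01, -0.04, 0.73, -1.72, -2.09, 0.13, -0.01, -0.04, 0.73, -1.75, -2.07, 0.13, -0.01, -0.04, 0.73, -1.77, -2.05, 0.13, -0.01, -0.04, 0.73, -1.8, -2.02, 0.13, -0.01, -0.04, 0.73, -1.82, -2, 0.13, -0.01, -0.04, 0.73, -1.85, -1.98, 0.13, -0.01, -0.04, 0.73, -1.87, -1.95, 0.13, -0.01, -0.04, 0.73, -1.9, -1.93, 0.13, -0.01, -0.04, 0.73
```

View pics/w16.png

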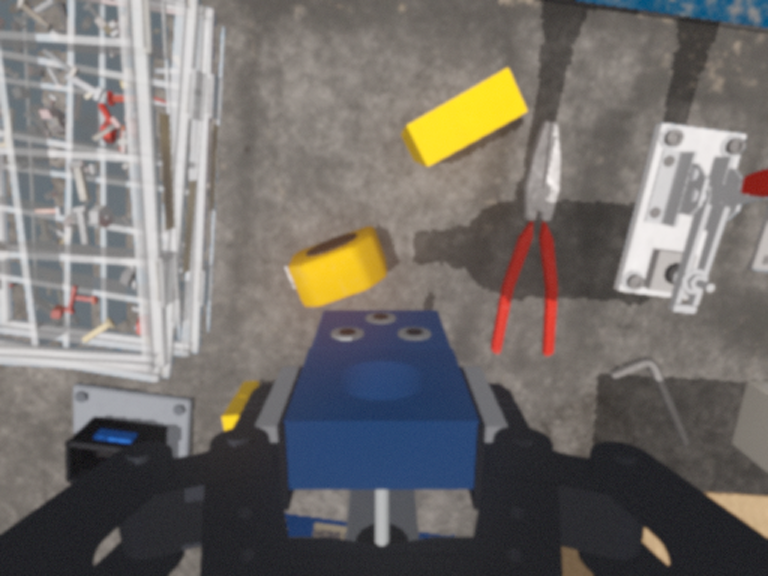

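Run:
```python
from h import *
for tag in ['w2','w3','w13']:
    im,w=cloud(tag);hsv=cv2.cvtColor(im,cv2.COLOR_RGB2HSV)
    R=(w[...,0]>.57)&(w[...,0]<.65)&(w[...,1]>-.14)&(w[...,1]<-.03)
    m=R&(w[...,2]>.046)&(w[...,2]<.056); p=w[m]
    print(tag,len(p),p.min(0).round(4),p.max(0).round(4),cv2.minAreaRect((p[:,:2]*1000).astype(np.float32)),np.median(p[:,2]))
    m=R&(w[...,2]<.045); 
    m=(w[...,0]>.53)&(w[...,0]<.68)&(w[...,1]>-.16)&(w[...,1]<-.01)&(w[...,2]>.005)&(w[...,2]<.013)&(hsv[...,1]<70); p=w[m]; print(' base',cv2.minAreaRect((p[:,:2]*1000).astype(np.float32)),np.median(p[:,2]))
ims=[]
for tag,u,v in [('w2',195,165),('w3',365,175),('w13',40,170)]:
    ims.append(cv2.resize(load(tag)[0][v:v+100,u:u+120,::-1],None,fx=2.2,fy=4,interpolation=2) if 0 else cv2.resize(load(tag)[0][v:v+100,u:u+110,::-1],None,fx=2.4,fy=2.4,interpolation=2))
cv2.imwrite('pics/sl.png',np.hstack(ims))
```

```text
w2 699 [ 0.5906 -0.1209  0.046 ] [ 0.6301 -0.0563  0.0514] ((610.4730224609375, -88.6632080078125), (64.0111312866211, 39.27608871459961), 88.90487670898438) 0.04888645874949888
 base ((610.0046997070312, -88.73638916015625), (99.98917388916016, 89.65729522705078), 89.05862426757812) 0.007919962176495538
w3 755 [ 0.592  -0.1215  0.046 ] [ 0.6324 -0.0559  0.0522] ((612.2723388671875, -88.5281982421875), (65.32661437988281, 39.92409896850586), 88.89029693603516) 0.04962506014619578
 base ((611.9500732421875, -88.78463745117188), (99.64551544189453, 90.48246765136719), 88.8686294555664) 0.00871335574341289
w13 973 [ 0.5922 -0.1254  0.046 ] [ 0.6327 -0.0595  0.0511] ((612.3163452148438, -92.40826416015625), (65.1729507446289, 39.65815734863281), 88.09339141845703) 0.048686903723819897
 base ((612.1343994140625, -91.82991027832031), (99.28346252441406, 90.08243560791016), 88.89366149902344) 0.007739645884684348
```

View pics/sl.png

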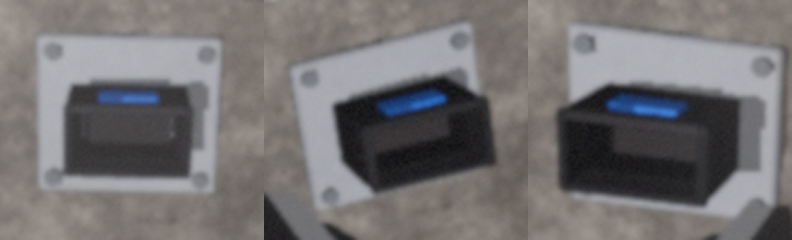

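Request:
{"name": "servo_tool", "arguments": {"deltas": [-1.7, -2.1, 0, 0, -0.2, 0.8, -1.8, -2.2, 0, 0, -0.2, 0.8, -2, -2.3, 0, 0, -0.2, 0.8, -2.2, -2.4, 0, 0, -0.1, 0.8, -2.4, -2.5, 0, 0, 0, 0.8, -2.4, -2.3, 0, 0, 0, 0.8, -2.2, -2, 0, 0, 0, 0.8, -1.6, -1.4, 0, 0, 0, 0.8, -1.1, -1, 0, 0, 0, 0.8, -0.6, -0.5, 0, 0, 0, 0.5, -0.3, -0.2, 0, 0, 0, 0, 0, 0, 0, 0, 0, 0]}}

```text
clock: 27.9
position: [0.6077, -0.0779, 0.2407]
ee_rot: [-0.015, 0.006, 1.0, 0.003]
contact_force: [-0.5, 0.2, -1.9]
width: 0.043
```

```bash
python3 -c "
from h import *
stat();rows((.615,-.0905,.14),-1.1,1)
"
```

```text
t 27.9 p [ 0.6077 -0.0779  0.2407] yaw -0.65 z [-0.0302  0.0071 -0.9995] F [-0.51  0.2  -1.89] M [ 0.058 -0.079  0.007] w 0.043
total [-1.05 -1.32 10.04] [ 0.38 -1.74  0.45]
final-frame [-0.76 -1.25 10.07]
-1.05, -1.32, 10.04, 0.38, -1.74, 0.45
```

Request:
{"name": "servo_tool", "arguments": {"deltas": [-0.2, -0.4, 0.5, 0.2, -0.9, 0.2, -0.3, -0.4, 1, 0.2, -0.8, 0.2, -0.1, -0.3, 1.3, 0, -0.3, 0, 0, -0.1, 1.3, 0, 0, 0, 0, 0, 1, 0, 0, 0, 0, 0, 0.5, 0, 0, 0, 0, 0, 0.2, 0, 0, 0, 0, 0, 0, 0, 0, 0]}}

```text
clock: 28.7
position: [0.6097, -0.0862, 0.1824]
ee_rot: [0.005, 0.007, 1.0, -0.0]
contact_force: [-0.3, -0.6, -0.9]
width: 0.0433
```

```bash
python3 -c "
from h import *
stat();rows((.615,-.0905,.12),-1.1,1)
"
```

```text
t 28.7 p [ 0.6097 -0.0862  0.1824] yaw -0.8 z [ 0.0101 -0.001  -0.9999] F [-0.3  -0.63 -0.9 ] M [ 0.004  0.014 -0.015] w 0.0433
total [-0.47 -0.42  6.24] [-0.05  0.58  0.3 ]
final-frame [-0.54 -0.42  6.24]
-0.47, -0.42, 6.24, -0.05, 0.58, 0.3
```

Request:
{"name": "servo_tool", "arguments": {"deltas": [-0.2, -0.2, 1, 0, 0, 0.2, -0.2, -0.2, 1.5, 0, 0, 0.1, -0.1, 0, 1.5, 0, 0, 0, 0, 0, 1, 0, 0, 0, 0, 0, 0.5, 0, 0, 0, 0, 0, 0.2, 0, 0, 0, 0, 0, 0, 0, 0, 0]}}

```text
clock: 29.4
position: [0.6182, -0.0914, 0.1241]
ee_rot: [0.008, 0.01, 1.0, -0.001]
contact_force: [0.6, -0.5, -1.4]
width: 0.0432
```

```bash
python3 -c "
from h import *
stat();rows((.615,-.0905,.115),-1.1,1)
for n in ['side','top','wrist']: snap(n,n[0]+'17')
im=load('s17')[0]; a=cv2.resize(im[200:280,260:340,::-1],None,fx=5,fy=5,interpolation=2)
im=load('t17')[0]; b=cv2.resize(im[140:220,260:340,::-1],None,fx=5,fy=5,interpolation=2)
cv2.imwrite('pics/st17.png',np.hstack([a,b]))
"
```

```text
t 29.4 p [ 0.6182 -0.0914  0.1241] yaw -1.12 z [ 0.0161 -0.0028 -0.9999] F [ 0.59 -0.48 -1.36] M [ 0.006 -0.012 -0.054] w 0.0432
total [0.34 0.08 0.91] [-0.14  0.93 -0.02]
final-frame [0.33 0.08 0.91]
0.34, 0.08, 0.91, -0.14, 0.93, -0.02
```

View pics/st17.png

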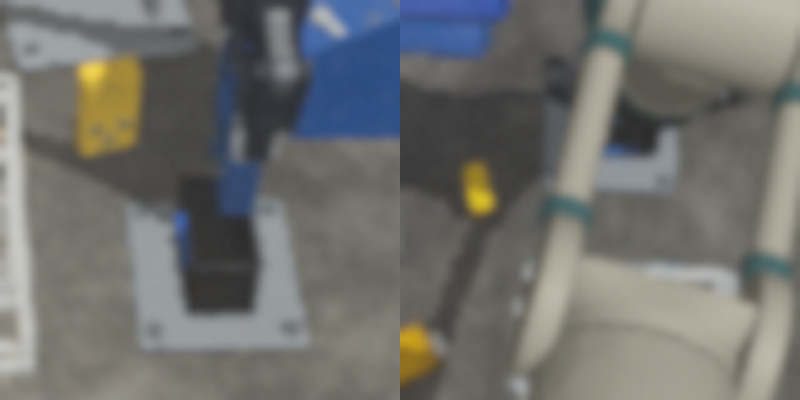

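View pics/w17.png

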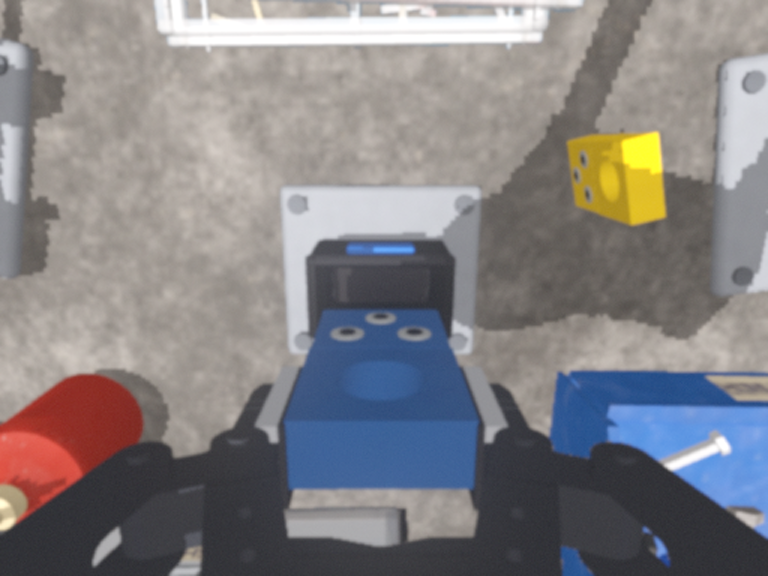

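Both the slot rim, x 308–453 and y 262, and the jig are in view, and they line up sideways. I'll measure the relative offset.

Run:
```python
from h import *
im,w=cloud('w17');hsv=cv2.cvtColor(im,cv2.COLOR_RGB2HSV)
stat()
R=(w[...,0]>.57)&(w[...,0]<.65)&(w[...,1]>-.14)&(w[...,1]<-.03)
m=R&(w[...,2]>.046)&(w[...,2]<.053)&(hsv[...,2]<110); p=w[m]; print('rim',len(p),p.min(0).round(4),p.max(0).round(4))
# near outer rim edge x, rim ray check
for u,v in [(308,262),(453,262),(380,262)]: print(ray('w17',u/1.5-.17,v/1.5-.17,.05).round(4))
m=(w[...,0]>.53)&(w[...,0]<.68)&(w[...,1]>-.16)&(w[...,1]<-.01)&(w[...,2]>.005)&(w[...,2]<.013)&(hsv[...,1]<70); p=w[m]; print('base',p.min(0).round(4),p.max(0).round(4))
b=(cv2.inRange(hsv,(100,100,30),(125,255,255))>0)&R
top=w[b&(w[...,2]>.155)]; print('top',cv2.minAreaRect((top[:,:2]*1000).astype(np.float32)),np.median(top[:,2]))
fr=w[b&(w[...,2]<.150)&(w[...,2]>.085)&(w[...,0]<.611)]
z=fr[:,2]
for a,c in [(.085,.095),(.095,.105),(.105,.115),(.13,.14),(.14,.15)]:
    q=fr[(z>a)&(z<c)]
    if len(q)>5: print('front z',a,len(q),'x med',np.median(q[:,0]).round(4),'y',q[:,1].min().round(4),q[:,1].max().round(4))
```

```text
t 29.55 p [ 0.6186 -0.0915  0.1249] yaw -1.12 z [ 0.0174 -0.0031 -0.9998] F [ 0.27 -0.03 -1.14] M [-0.011  0.048 -0.014] w 0.043
rim 1423 [ 0.5927 -0.1241  0.0461] [ 0.6306 -0.0596  0.0521]
[ 0.5953 -0.1226  0.05  ]
[ 0.5965 -0.0607  0.05  ]
[ 0.5959 -0.0918  0.05  ]
base [ 0.5669 -0.143   0.005 ] [ 0.6577 -0.0418  0.0129]
top ((614.1111450195312, -73.02061462402344), (82.34728240966797, 29.24943733215332), 84.11363220214844) 0.16263634101205995
front z 0.085 347 x med 0.6074 y -0.1132 -0.0705
front z 0.095 350 x med 0.6073 y -0.113 -0.0702
front z 0.105 386 x med 0.6072 y -0.1129 -0.0703
front z 0.13 896 x med 0.6072 y -0.1134 -0.0691
front z 0.14 683 x med 0.6069 y -0.1136 -0.069
```

The jig is vertical. Its centre is (0.6163, -0.0917) and the slot's is (0.6123, -0.0918), so it needs to move 4 mm toward the robot.

Request:
{"name": "servo_tool", "arguments": {"deltas": [0.2, 0, 0.4, 0, 0, 0, 0.2, 0, 0.6, 0, 0, 0, 0, 0, 0.5, 0, 0, 0, 0, 0, 0.3, 0, 0, 0, 0, 0, 0, 0, 0, 0]}}

```text
clock: 30.05
position: [0.6149, -0.0915, 0.1065]
ee_rot: [0.01, 0.01, 1.0, -0.002]
contact_force: [0.0, -0.2, -1.4]
width: 0.0432
```

```bash
cat > sl.py <<'E'
from h import *
import sys
stat(); tag=sys.argv[1]; snap('wrist',tag)
im,w=cloud(tag);hsv=cv2.cvtColor(im,cv2.COLOR_RGB2HSV)
R=(w[...,0]>.57)&(w[...,0]<.65)&(w[...,1]>-.14)&(w[...,1]<-.03)
m=R&(w[...,2]>.046)&(w[...,2]<.053)&(hsv[...,2]<110); p=w[m]; print('rim',len(p),p.min(0).round(4),p.max(0).round(4))
b=(cv2.inRange(hsv,(100,100,30),(125,255,255))>0)&R
fr=w[b&(w[...,2]<.150)&(w[...,2]>.05)&(w[...,0]<.615)&(w[...,0]>.598)]
z=fr[:,2]
for a in np.arange(.055,.15,.01):
    q=fr[(z>a)&(z<a+.01)]
    if len(q)>40: print('front z',a.round(3),len(q),'x med',np.median(q[:,0]).round(4),'y',q[:,1].min().round(4),q[:,1].max().round(4), 'c',((q[:,1].min()+q[:,1].max())/2).round(4))
E
python3 sl.py w18
```

```text
t 30.05 p [ 0.6149 -0.0915  0.1065] yaw -1.11 z [ 0.0193 -0.0037 -0.9998] F [ 0.   -0.25 -1.42] M [ 0.047 -0.027  0.006] w 0.0432
rim 1653 [ 0.5924 -0.1245  0.046 ] [ 0.629  -0.0597  0.0518]
front z 0.055 109 x med 0.604 y -0.1135 -0.0705 c -0.092
front z 0.065 322 x med 0.6039 y -0.1135 -0.0706 c -0.0921
front z 0.075 372 x med 0.6038 y -0.1134 -0.0703 c -0.0919
front z 0.085 342 x med 0.6037 y -0.1132 -0.0704 c -0.0918
front z 0.095 749 x med 0.6036 y -0.1135 -0.0699 c -0.0917
front z 0.105 1779 x med 0.6044 y -0.1137 -0.0692 c -0.0915
front z 0.115 747 x med 0.6035 y -0.1137 -0.0692 c -0.0914
front z 0.125 895 x med 0.6032 y -0.1135 -0.0691 c -0.0913
front z 0.135 4787 x med 0.6058 y -0.1136 -0.0692 c -0.0914
front z 0.145 787 x med 0.609 y -0.1134 -0.0699 c -0.0916
```

View pics/w18.png

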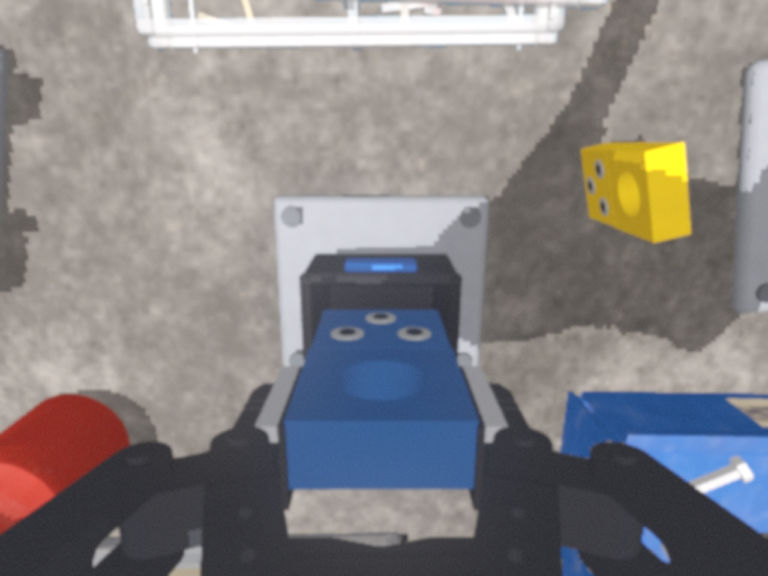

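Within 1 mm. I'll descend into the mouth.

Request:
{"name": "servo_tool", "arguments": {"deltas": [0.1, 0, 0.5, 0, 0, 0, 0, 0, 0.6, 0, 0, 0, 0, 0, 0.5, 0, 0, 0, 0, 0, 0.2, 0, 0, 0, 0, 0, 0, 0, 0, 0]}}

```text
clock: 30.6
position: [0.6146, -0.0916, 0.0869]
ee_rot: [0.01, 0.01, 1.0, -0.002]
contact_force: [-0.1, 0.7, -0.9]
width: 0.0435
```

```bash
python3 sl.py w19
```

```text
t 30.6 p [ 0.6146 -0.0916  0.0869] yaw -1.11 z [ 0.0197 -0.0038 -0.9998] F [-0.07  0.68 -0.88] M [0.014 0.061 0.01 ] w 0.0435
rim 1954 [ 0.5921 -0.1239  0.046 ] [ 0.6243 -0.0598  0.0528]
front z 0.055 373 x med 0.6033 y -0.1133 -0.0704 c -0.0919
front z 0.065 336 x med 0.6032 y -0.1136 -0.0705 c -0.0921
front z 0.075 751 x med 0.6031 y -0.1139 -0.0699 c -0.0919
front z 0.085 1772 x med 0.6041 y -0.1139 -0.0694 c -0.0917
front z 0.095 787 x med 0.6031 y -0.1138 -0.0692 c -0.0915
front z 0.105 854 x med 0.6028 y -0.1138 -0.0692 c -0.0915
front z 0.115 3795 x med 0.6039 y -0.1138 -0.0692 c -0.0915
front z 0.125 1998 x med 0.6087 y -0.1136 -0.0396 c -0.0766
```

Request:
{"name": "servo_tool", "arguments": {"deltas": [0, 0, 0.3, 0, 0, 0, 0, 0, 0.3, 0, 0, 0, 0, 0, 0, 0, 0, 0]}}

```text
clock: 30.95
position: [0.6151, -0.0917, 0.081]
ee_rot: [0.01, 0.01, 1.0, -0.002]
contact_force: [0.5, 0.5, -1.2]
width: 0.0434
```

Request:
{"name": "servo_tool", "arguments": {"deltas": [0, 0, 0.2, 0, 0, 0, 0, 0, 0.2, 0, 0, 0]}}

```text
clock: 31.15
position: [0.6155, -0.0918, 0.0771]
ee_rot: [0.011, 0.01, 1.0, -0.002]
contact_force: [0.1, 0.5, -1.7]
width: 0.043
```

Request:
{"name": "servo_tool", "arguments": {"deltas": [0, 0, 0.2, 0, 0, 0, 0, 0, 0.1, 0, 0, 0]}}

```text
clock: 31.35
position: [0.6155, -0.0918, 0.0737]
ee_rot: [0.011, 0.01, 1.0, -0.002]
contact_force: [0.8, -0.2, -1.1]
width: 0.0434
```

Request:
{"name": "servo_tool", "arguments": {"deltas": [0, 0, 0.2, 0, 0, 0, 0, 0, 0.1, 0, 0, 0]}}

```text
clock: 31.55
position: [0.6156, -0.0918, 0.0705]
ee_rot: [0.011, 0.01, 1.0, -0.002]
contact_force: [0.2, -0.2, -1.2]
width: 0.0433
```

Request:
{"name": "servo_tool", "arguments": {"deltas": [0, 0, 0.1, 0, 0, 0, 0, 0, 0.1, 0, 0, 0]}}

```text
clock: 31.75
position: [0.6157, -0.0918, 0.0683]
ee_rot: [0.011, 0.01, 1.0, -0.002]
contact_force: [-0.1, -0.1, -0.7]
width: 0.0434
```

Request:
{"name": "servo_tool", "arguments": {"deltas": [0, 0, 0.1, 0, 0, 0, 0, 0, 0.1, 0, 0, 0]}}

```text
clock: 31.95
position: [0.6158, -0.0919, 0.0673]
ee_rot: [0.011, 0.01, 1.0, -0.002]
contact_force: [-2.3, -0.8, 5.4]
width: 0.0432
```

Request:
{"name": "servo_tool", "arguments": {"deltas": [0, 0, 0.1, 0, 0, 0]}}

```text
clock: 32.05
position: [0.6158, -0.0919, 0.0672]
ee_rot: [0.011, 0.01, 1.0, -0.002]
contact_force: [-2.2, -0.5, 6.3]
width: 0.0435
```

```bash
python3 -c "
from h import *
stat()"
```

```text
t 32.05 p [ 0.6158 -0.0919  0.0672] yaw -1.11 z [ 0.0222 -0.0044 -0.9997] F [-2.25 -0.48  6.29] M [ 0.174  0.49  -0.003] w 0.0435
```

Request:
{"name": "servo_tool", "arguments": {"deltas": [0.1, 0, 0.15, 0, 0, 0, 0.1, 0, 0.15, 0, 0, 0]}}

```text
clock: 32.25
position: [0.6155, -0.0919, 0.067]
ee_rot: [0.013, 0.01, 1.0, -0.002]
contact_force: [-1.3, 1.3, 7.6]
width: 0.0431
```

```bash
python3 -c "
from h import *
stat()"
```

```text
t 32.25 p [ 0.6155 -0.0919  0.067 ] yaw -1.12 z [ 0.0268 -0.0048 -0.9996] F [-1.34  1.32  7.55] M [0.27  0.284 0.065] w 0.0431
```

Request:
{"name": "servo_tool", "arguments": {"deltas": [0, 0, 0.2, 0, 0.2, 0, 0, 0, 0.2, 0, 0.2, 0]}}

```text
clock: 32.45
position: [0.6159, -0.0919, 0.0665]
ee_rot: [0.011, 0.01, 1.0, -0.002]
contact_force: [-3.0, 0.9, 10.4]
width: 0.0434
```

```bash
python3 -c "
from h import *
stat()"
```

```text
t 32.45 p [ 0.6159 -0.0919  0.0665] yaw -1.13 z [ 0.0218 -0.0051 -0.9997] F [-2.96  0.94 10.35] M [0.244 0.756 0.004] w 0.0434
```

Request:
{"name": "servo_tool", "arguments": {"deltas": [0, 0, 0.14, 0, 0, 0, 0, 0, 0.14, 0, 0, 0, 0, 0, 0.14, 0, 0, 0]}}

```text
clock: 32.75
position: [0.6158, -0.0918, 0.067]
ee_rot: [0.012, 0.01, 1.0, -0.003]
contact_force: [-2.1, 0.2, 7.5]
width: 0.0434
```

Request:
{"name": "servo_tool", "arguments": {"deltas": [0, 0, 0.14, 0, 0, 0, 0, 0, 0.14, 0, 0, 0, 0, 0, 0.14, 0, 0, 0]}}

```text
clock: 33.05
position: [0.6157, -0.0918, 0.067]
ee_rot: [0.013, 0.01, 1.0, -0.003]
contact_force: [-2.8, 0.7, 7.2]
width: 0.0433
```

Request:
{"name": "servo_tool", "arguments": {"deltas": [0, 0, 0.14, 0, 0, 0, 0, 0, 0.14, 0, 0, 0, 0, 0, 0.14, 0, 0, 0]}}

```text
clock: 33.35
position: [0.6156, -0.0918, 0.067]
ee_rot: [0.013, 0.01, 1.0, -0.003]
contact_force: [-2.2, 0.0, 7.6]
width: 0.0432
```

Request:
{"name": "servo_tool", "arguments": {"deltas": [0, 0, 0.18, 0, 0, 0, 0, 0, 0.18, 0, 0, 0, 0, 0, 0.18, 0, 0, 0, 0, 0, 0.18, 0, 0, 0]}}

```text
clock: 33.75
position: [0.6156, -0.0918, 0.0667]
ee_rot: [0.015, 0.009, 1.0, -0.004]
contact_force: [-3.6, -0.0, 9.4]
width: 0.0434
```

Request:
{"name": "servo_tool", "arguments": {"deltas": [0, 0, 0.18, 0, 0, 0, 0, 0, 0.18, 0, 0, 0, 0, 0, 0.18, 0, 0, 0, 0, 0, 0.18, 0, 0, 0]}}

```text
clock: 34.15
position: [0.6155, -0.0917, 0.0667]
ee_rot: [0.016, 0.009, 1.0, -0.004]
contact_force: [-2.9, 0.8, 9.0]
width: 0.0434
```

Request:
{"name": "servo_tool", "arguments": {"deltas": [0, 0, 0.18, 0, 0.1, 0, 0, 0, 0.18, 0, 0, 0, 0, 0, 0.18, 0, 0, 0, 0, 0, 0.18, 0, 0, 0]}}

```text
clock: 34.55
position: [0.6154, -0.0917, 0.0668]
ee_rot: [0.016, 0.009, 1.0, -0.004]
contact_force: [-2.7, 0.5, 10.9]
width: 0.0436
```

```bash
python3 -c "
from h import *
stat()"
```

```text
t 34.55 p [ 0.6154 -0.0917  0.0668] yaw -1.05 z [ 0.0328 -0.009  -0.9994] F [-2.66  0.55 10.88] M [0.309 0.744 0.038] w 0.0436
```

Request:
{"name": "servo_tool", "arguments": {"deltas": [0, 0, 0.08, 0, 0.3, 0, 0, 0, 0, -0.1, 0.3, 0, 0, 0, -0.05, -0.1, 0.2, 0, 0, 0, 0, 0, 0, 0]}}

```text
clock: 34.95
position: [0.6159, -0.0918, 0.0686]
ee_rot: [0.011, 0.009, 1.0, -0.003]
contact_force: [-0.7, -0.5, -0.7]
width: 0.043
```

```bash
python3 -c "
from h import *
stat()"
```

```text
t 34.95 p [ 0.6159 -0.0918  0.0686] yaw -1.05 z [ 0.0211 -0.0058 -0.9998] F [-0.73 -0.54 -0.67] M [-0.086 -0.008  0.009] w 0.043
```

Request:
{"name": "servo_tool", "arguments": {"deltas": [0, 0, 0.06, 0, 0, 0, 0, 0, 0.03, 0, 0, 0]}}

```text
clock: 35.15
position: [0.6161, -0.0918, 0.0676]
ee_rot: [0.01, 0.009, 1.0, -0.003]
contact_force: [-1.2, -0.0, 3.3]
width: 0.0431
```

Request:
{"name": "servo_tool", "arguments": {"deltas": [0, 0, 0, 0, 0, 0, 0, 0, 0, 0, 0, 0, 0, 0, 0, 0, 0, 0, 0, 0, 0, 0, 0, 0, 0, 0, 0, 0, 0, 0], "jaw": 8.5}}

```text
clock: 35.65
position: [0.6161, -0.0918, 0.0669]
ee_rot: [0.01, 0.009, 1.0, -0.003]
contact_force: [0.5, 0.0, -0.5]
width: 0.085
```

```bash
python3 sl.py w20
```

```text
t 35.65 p [ 0.6161 -0.0918  0.0669] yaw -1.06 z [ 0.0207 -0.0056 -0.9998] F [ 0.5   0.03 -0.48] M [-0.058 -0.016 -0.02 ] w 0.085
rim 2529 [ 0.5921 -0.1244  0.046 ] [ 0.6308 -0.0597  0.0523]
front z 0.055 743 x med 0.6049 y -0.1144 -0.0705 c -0.0925
front z 0.065 1674 x med 0.6054 y -0.1144 -0.0706 c -0.0925
front z 0.075 936 x med 0.6052 y -0.1146 -0.0705 c -0.0925
front z 0.085 812 x med 0.6049 y -0.1145 -0.0706 c -0.0926
front z 0.095 1837 x med 0.6049 y -0.114 -0.0357 c -0.0749
front z 0.105 3427 x med 0.6095 y -0.1141 -0.0354 c -0.0748
```

View pics/w20.png

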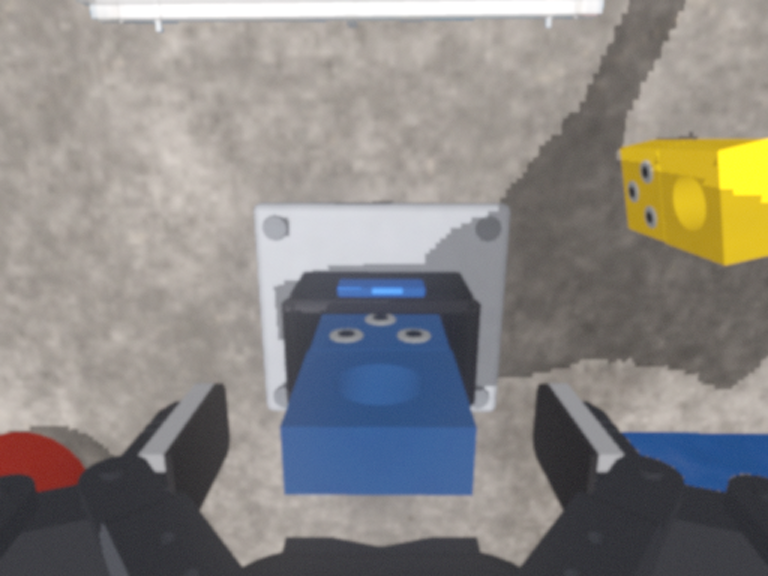

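Blue stands upright in the slot, released, with the fingers clear on both sides. I'll retreat straight up.

Request:
{"name": "servo_tool", "arguments": {"deltas": [0, 0, -0.5, 0, 0, 0, 0, 0, -1.5, 0, 0, 0, 0, 0, -2.5, 0, 0, 0, 0, 0, -3, 0, 0, 0, 0, 0, -3, 0, 0, 0, 0, 0, -3, 0, 0, 0, 0, 0, -2, 0, 0, 0, 0, 0, -1, 0, 0, 0, 0, 0, 0, 0, 0, 0]}}

```text
clock: 36.6
position: [0.6119, -0.0907, 0.2398]
ee_rot: [0.01, 0.009, 1.0, -0.003]
contact_force: [0.2, -0.1, -0.2]
width: 0.0848
```

```bash
python3 -c "
from h import *
stat(); snap('wrist','w21'); snap('side','s21')"
```

```text
t 36.6 p [ 0.6119 -0.0907  0.2398] yaw -1.06 z [ 0.0198 -0.0053 -0.9998] F [ 0.16 -0.06 -0.16] M [ 0.01   0.051 -0.011] w 0.0848
```

View pics/w21.png

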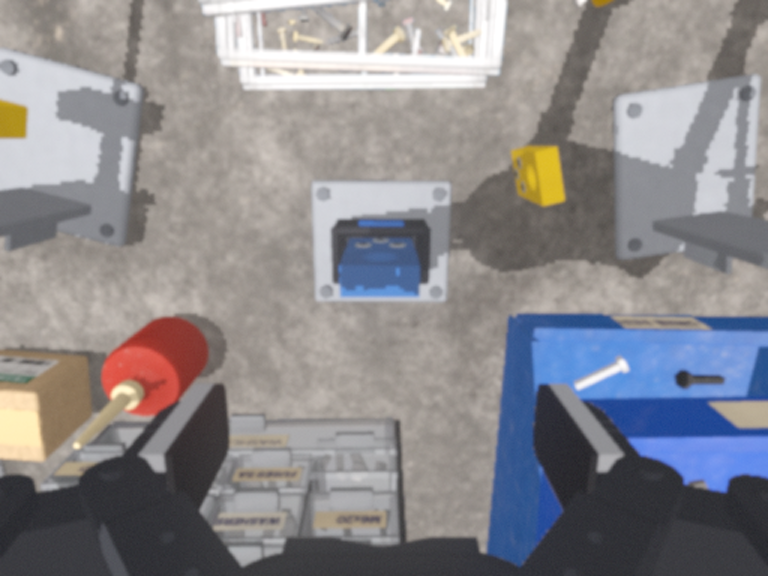

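View pics/s21.png

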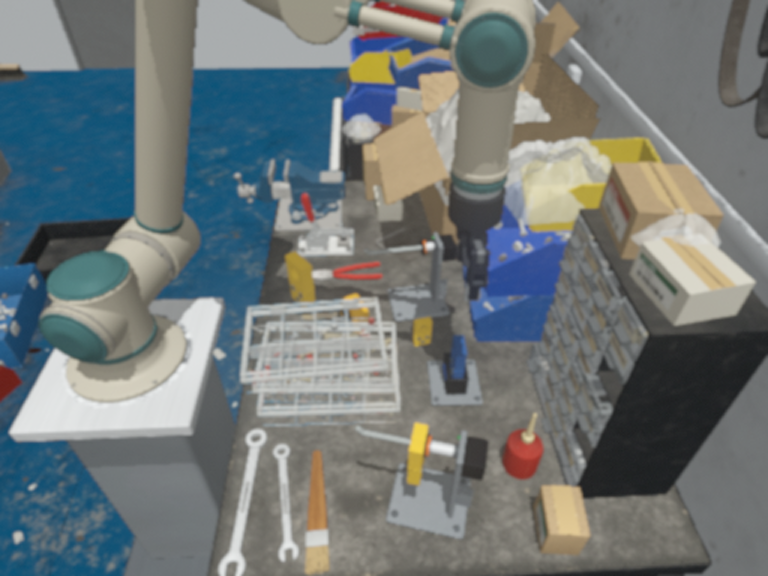

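The side view shows yellow hanging on the spare hook at the pad (418,455), and blue upright in the slot (456,365). Everything else is where it was and the robot touches nothing, so I'm handing in.

```bash
python3 -c "
from rig import manip
print(manip.sign_off())"
```

```text
the job is handed in; nothing more can be done
None
```

Both jigs are where you asked, done in the order asked, and the job is handed in at about 36.7 s of the 67 s allowed.

- **Yellow jig:** I moved it from the full stand to the spare hook and pushed it back until it met the check-in pad, whose face is about 43 mm in front of the upright. I pressed for a little over a second at 9–11 N, backed off, set it on the rod and let go.
- **Blue jig:** I took it off its hook, carried it round the clear boxes and stood it in the check-out slot. I pressed it on the pad for about 2 s, at roughly 9 N and then 10–12 N with the jig's weight included, then eased off and released it.

**Last checks:**
- The final side and wrist pictures show yellow hanging by the check-in pad and blue upright in the slot, and the other things on the table look unmoved.
- The gripper is open and clear, and the measured force is about zero.

**What was not perfect:**
- While I pressed yellow, the tool tilted 1–2° and the jig leaned on the rod for a moment (about 5 N upward on the tool). Friction there may have taken some of the first 9–10 N readings. I lifted it and kept pressing.
- While I pressed blue, there was a side force of 2–4 N in the slot.
- I read forces only at the end of each move call. The highest reading was about 12 N on a pad.

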